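# Set up the candle photo: lamp and wood-slice stand

## Robot

A 6-joint arm with a two-finger parallel gripper is mounted at the origin on the work surface. World frame = base frame: x ahead of the robot, y to its left, z up, the work surface at z = 0. Lengths are in m, angles in degrees, forces in N, time in s.
With the tool pointing down it reaches from about 0.35 to 0.875 m from the base axis. Payload 4.2 kg.
Tool frame: the origin (TCP) lies midway between the tips of the shut fingers; the grasp point (between the pads) lies 19 mm behind it; z points along the fingers, y is the line along which they close (so a half turn about z gives the same grasp; the last joint's range is limited). The gripper opens to 87 mm and grips with 3 to 60 N. Pads are 19 mm wide; open, the fingers measure 117 mm over their backs; the gripper's body (75 mm by 190 mm) begins 51 mm behind the grasp point.
Start: joints at [-50.271, 22.042, 0.453, 0, -68.411, -14.817], TCP at [0.263, -0.567, 0.223] pointing down, gripper open.
Joint ranges: [-179.83, 179.83], [-69.29, 118.12], [-61.27, 80.66], [-181.25, 117.63], [-171.15, -9.14], [-177.46, 177.46]. Speed limits (degrees/s): [159.86, 159.86, 180, 180, 180, 180].

## Interface

Orientations are given as a 3x3 rotation matrix whose columns are the frame's x, y, z axes.
In Python, from station import sense, capture, camera_params, finish_job gives the robot as it stands.
- The arm moves only by the tool drive_tool, never from a script. Its argument "rows" is a list of rows, each an object of numbers: "tx", "ty", "tz": the shift along the tool's x, y, z in cm; "ax", "ay", "az": the turn, a rotation vector about the tool's x, y, z in rad; "claw": the finger opening in cm, from 0 to 8.7. In form: [{"tx": .., "ty": .., "tz": .., "ax": .., "ay": .., "az": .., "claw": ..}, ...]. A call has 1 to 10 rows; each row shifts and turns the commanded pose from where the row before left it, along the tool's axes as they then stand; what a row does not reach is not made up. A row lasts 1/12 s, in which the tool goes at most 41.7 mm and 7.16 degrees, less where a joint would pass 70% of its speed; a pose out of reach is approached as far as the arm can. A call with a gripper value outside its range is refused whole. The fingers move at their own pace and stop on an object; the grip force is fixed at half the most. Time passes only in rows, so rows that do not move let the fingers close. It gives the time, the measured TCP pose, the force, the opening and the grip force at its end, in the units of the state.
- sense(): the state, without advancing time (a new reading comes with each control period).
- capture(name): name is "side" or "top"; returns (picture, depth): 480x640x3 uint8, red, green, blue; 480x640 float32, m along the optical axis (not along the pixel's ray), 0 where there is no reading.
- camera_params(name): a dict with "intrinsics" (3x3 intrinsics, pixels), "R" (3x3) and "t" (3): a world point X has camera coordinates R X + t. Camera axes: x right, y down, z forward; pixel columns grow to the right and rows downward; lengths in m; the calibration is good to about 2 mm. A picture is of the moment at which its call begins. camera_params takes no time and is no camera call.
- finish_job(): hands the job in; it is judged then, once.
The state is a dict: "time_s": time; "joints": joint angles; "joint_velocities": joint speeds; "effort": joint torques, N m; "tcp_pos": TCP position; "ee_rot": TCP orientation; "wrist_force": force on the tool from outside, world axes, zero at the start; "moment": the same for the moment, N m; "gripper_width": opening from 0.0 (shut) to 1.0 (fully open); "gripper_force": force on a finger pad.
Only numpy, scipy, OpenCV 4.12 (cv2) and the standard library are available. Lean on these libraries where they do the work, as an engineer would, in place of code of your own. Each camera call takes 0.05 s, during which the arm holds its last target. There are 200 camera calls.

## Task

Set up the product photo: raise the folding lamp's light panel until it stands open at 60 degrees from flat, and build a neat stand in the middle of the white plate, all the wood slices lying flat one on another, then all the cork discs on top of them, every one centred on the plate. Stand the amber candle jar upright on the very top, and leave the other things on the table where they are.

Things in the scene. Friction and masses are not known exactly. Their poses are not given: they have to be found in the camera images.
- plate_top (a point): centre of the flat upper face of the round white plate (170 mm across, 12 mm high, fixed to the table) with a thin blue ring round its middle; z up. The stack goes here
- panel_grip (a point): middle of the round orange bar on the free edge of the lamp's light panel. Bar 12 mm thick, about 110 mm long, parallel to the hinge, held 45 mm clear of the panel's edge by a thin steel rod at each end. It lies at 205 mm from the hinge line, in the plane of the panel, so it runs on an arc of 205 mm radius as the panel rises; a gripper that stays upright can let the bar turn between its fingers. y along the bar
- panel_hinge (a point): middle of the panel's hinge line, 51 mm above the table, on the edge of the lamp far from the bar. The lamp is a low grey case, 160 mm from bar side to hinge side, 200 mm along the hinge, 45 mm high, fixed to the table; its panel (black, 10 mm thick, white inside) lies on it like a lid
- panel (a joint): angle of the light panel in rad: 0 = lying flat on the case, grows as the bar edge is raised, 1.05 = 60 degrees, stop at 1.8. The hinge is stiff (about 0.7 N m, so 3 to 6 N at the bar) and the panel stays where it is left
- wood1_c (a point): loose round wood slice: dark bark round the edge, pale faces; 66 mm across, 24 mm thick, about 55 g. May be absent. Point at its centre, half-way up (12 mm above its underside); z along its axis (up at the start; either face may lie upward in the stack)
- wood2_c (a point): loose round wood slice: dark bark round the edge, pale faces; 66 mm across, 24 mm thick, about 55 g. May be absent. Point at its centre, half-way up (12 mm above its underside); z along its axis (up at the start; either face may lie upward in the stack)
- wood3_c (a point): loose round wood slice: dark bark round the edge, pale faces; 66 mm across, 24 mm thick, about 55 g. May be absent. Point at its centre, half-way up (12 mm above its underside); z along its axis (up at the start; either face may lie upward in the stack)
- cork1_c (a point): loose plain tan cork disc with no bark; 62 mm across, 20 mm thick, about 30 g. May be absent. Point at its centre, half-way up (10 mm above its underside); z along its axis (up at the start; either face may lie upward in the stack)
- cork2_c (a point): loose plain tan cork disc with no bark; 62 mm across, 20 mm thick, about 30 g. May be absent. Point at its centre, half-way up (10 mm above its underside); z along its axis (up at the start; either face may lie upward in the stack)
- cork3_c (a point): loose plain tan cork disc with no bark; 62 mm across, 20 mm thick, about 30 g. May be absent. Point at its centre, half-way up (10 mm above its underside); z along its axis (up at the start; either face may lie upward in the stack)
- jar_c (a point): amber glass candle jar with a brass lid, closed, upright: 62 mm across, 45 mm high, about 160 g. Point at its centre, half-way up (22.5 mm above its underside); z up its axis
- pot_c (a point): bystander, to be left alone: loose small terracotta pot, 68 mm across at the rim, 55 mm high (27 mm up)
- tub_c (a point): bystander, to be left alone: loose white tub with a blue lid, 60 mm across, 50 mm high (25 mm up)
- brush_c (a point): bystander, to be left alone: loose brush, 180 mm long, lying along its x axis (10 mm up)
- spray_c (a point): bystander, to be left alone: loose white spray bottle with a red cap, 60 mm across, 190 mm high (95 mm up)
- block_c (a point): bystander, to be left alone: loose wooden block 120 x 70 x 45 mm (22 mm up)

How it is judged (in metres and radians):
At the end, for the whole second after the job is handed in: The light panel stands at 60 degrees (within 7). Every wood slice and cork disc on the scene, and the jar, are centred on the plate within 12 mm, level within about 6 degrees and at rest: wood slices below all cork discs, the jar above all of them (value of joint panel between 0.925 and 1.169 rad and horizontal distance between each of wood1_c, wood2_c, wood3_c, cork1_c, cork2_c, cork3_c, jar_c and plate_top below 0.012 m and angle between the z axis of each of wood1_c, wood2_c, wood3_c, cork1_c, cork2_c, cork3_c and the z axis of plate_top, either way round below 0.1 rad and linear speed of each of wood1, wood2, wood3, cork1, cork2, cork3, jar below 0.02 m/s and angle between jar_c's own z axis and vertical below 0.1 rad and ((angle between wood1_c's own z axis and vertical below 0.2 rad and z of each of cork1_c, cork2_c, cork3_c in the frame of wood1_c above 0.01 m) or (angle between wood1_c's own z axis and vertical above 2.9 rad and z of each of cork1_c, cork2_c, cork3_c in the frame of wood1_c below -0.01 m)) and ((angle between wood2_c's own z axis and vertical below 0.2 rad and z of each of cork1_c, cork2_c, cork3_c in the frame of wood2_c above 0.01 m) or (angle between wood2_c's own z axis and vertical above 2.9 rad and z of each of cork1_c, cork2_c, cork3_c in the frame of wood2_c below -0.01 m)) and ((angle between wood3_c's own z axis and vertical below 0.2 rad and z of each of cork1_c, cork2_c, cork3_c in the frame of wood3_c above 0.01 m) or (angle between wood3_c's own z axis and vertical above 2.9 rad and z of each of cork1_c, cork2_c, cork3_c in the frame of wood3_c below -0.01 m)) and z of each of wood1_c, wood2_c, wood3_c, cork1_c, cork2_c, cork3_c in the frame of jar_c below -0.01 m); the robot touches nothing.
It fails at once if a bystander is pushed more than 60 mm away or knocked over (distance of any of pot_c, tub_c, brush_c, spray_c, block_c from where it was at the start of the episode above 0.06 m or angle between any of pot_c, tub_c, spray_c, block_c's own z axis and vertical above 0.7 rad).
Of wood1, wood2, wood3, cork1, cork2, cork3 only 4 to 6 are there at a start; the rules pass over those that are not, and their reading is None.
At some moment in a run one of wood1, wood2, cork1, cork2 may be knocked a few centimetres aside while the robot is not near it.
Once in a run the grip may slacken for a moment while it holds something.
It also fails if it takes over 210 s, if anything falls off the work surface, if the arm or the gripper's body presses on something with over 40 N, if the wrist force passes 120 N, or if a joint passes its speed limit or range.

## Working session

There is one attempt and no reset: what is moved stays moved. The work goes in short steps, Python scripts to look and compute and a tool call to move; the robot and the scene stay as the last step left them, time stands still between calls to the robot, and variables do not carry over. Pictures are saved under pics/ and viewed, at most 14 in all, crops included, and the job is handed in when it is done.

Besides the shell and the picture viewer there is one more tool, called as name(argument=value, ...), one argument or row to a line, values as JSON. drive_tool: Moves the arm, as the interface text tells. Its arguments: {"type":"object","properties":{"rows":{"type":"array"}},"required":["rows"]}

```bash
mkdir -p pics
cat > h.py <<'E'
import numpy as np, cv2
from station import sense, capture, camera_params, finish_job
def world(name,depth):
    p=camera_params(name);K=np.array(p["intrinsics"]);R=np.array(p["R"]);t=np.array(p["t"])
    v,u=np.mgrid[0:480,0:640]
    c=np.stack([(u-K[0,2])/K[0,0]*depth,(v-K[1,2])/K[1,1]*depth,depth],-1)
    w=(c-t)@R
    w[depth==0]=np.nan
    return w
def shot(name,fn=None):
    im,d=capture(name)
    if fn: cv2.imwrite('pics/'+fn,im[:,:,::-1])
    return im,world(name,d)
E
python3 - <<'E'
from h import *
for n in("top","side"):
    im,w=shot(n,n+'0.png'); np.savez(n+'0.npz',im=im,w=w)
    p=camera_params(n);print(n,-np.array(p["R"]).T@p["t"],np.array(p["R"]).round(2).tolist(),p["intrinsics"])
print(sense())
E
```

```text
top [ 0.39877352 -0.01032976  1.02329897] [[-0.02, -1.0, -0.02], [-0.98, 0.03, -0.19], [0.19, 0.01, -0.98]] [[471.24286918   0.         322.29240189]
 [  0.         471.24286918 241.59495528]
 [  0.           0.           1.        ]]
side [0.28028488 0.99679186 0.88260751] [[-0.95, -0.3, -0.0], [-0.18, 0.57, -0.8], [0.24, -0.76, -0.6]] [[547.12640526   0.         325.54899312]
 [  0.         547.12640526 241.06197036]
 [  0.           0.           1.        ]]
{'time_s': 0.1, 'joints': array([-5.02717668e+01,  2.20854039e+01,  3.89285931e-01, -2.47979454e-02,
       -6.84110692e+01, -1.48160844e+01]), 'joint_velocities': array([-0.03364309, -0.17260238,  0.16675792,  0.12346345,  0.0659199 ,
        0.07241343]), 'effort': array([-4.61173349e-04, -3.91688883e+01,  1.87935483e+01,  4.23188746e+00,
        1.34661849e-02, -8.98442886e-05]), 'tcp_pos': array([ 0.26305804, -0.56636523,  0.22159182]), 'ee_rot': array([[-9.07021906e-01, -4.21082506e-01, -8.86162344e-04],
       [-4.21083429e-01,  9.07020325e-01,  1.69597531e-03],
       [ 8.96217237e-05,  1.91143504e-03, -9.99998169e-01]]), 'wrist_force': array([ 0.03921175, -0.24816476,  0.5935626 ]), 'moment': array([ 0.02922779, -0.01615342,  0.03685047]), 'gripper_force': 0.0, 'gripper_width': 1.003341695141006}
```

View pics/top0.png

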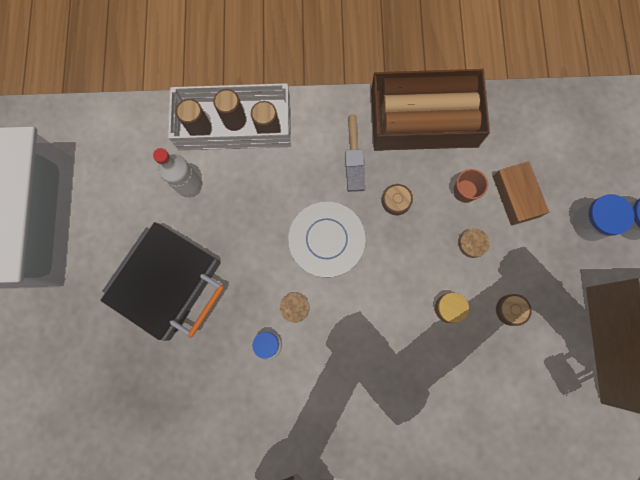

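View pics/side0.png

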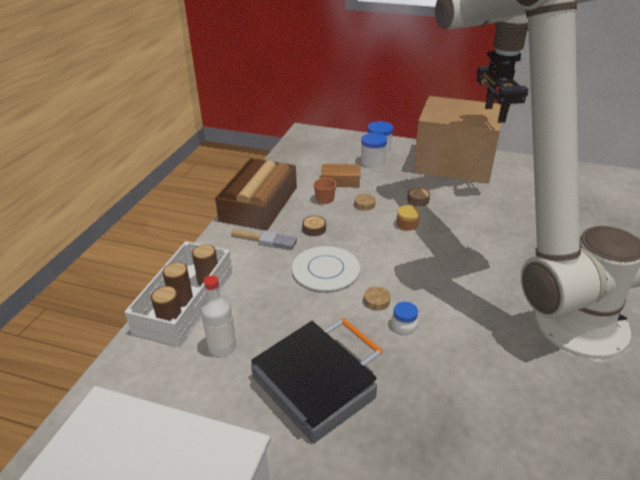

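Top view: plate (327,240); wood at (397,199) and (515,310); cork at (474,243) and (294,307); jar (453,308); tub (266,345); pot (471,186); lamp with its orange bar from (220,288) to (192,333). Next I measure positions.

```bash
cat >> h.py <<'E'
def disc(w,u,v,r=26,tol=0.004):
    """top-face centre: pixels within tol of the seed height, connected to the seed"""
    z0=np.nanmedian(w[v-2:v+3,u-2:u+3,2])
    m=(np.abs(w[...,2]-z0)<tol).astype(np.uint8)
    b=np.zeros_like(m);cv2.circle(b,(u,v),r,1,-1);m&=b
    n,l=cv2.connectedComponents(m);m=l==l[v,u]
    pts=w[m][:,:2].astype(np.float32)
    c,rad=cv2.minEnclosingCircle(pts)
    return np.round([*pts.mean(0),z0],4),np.round(c,4),round(2*rad,4)
E
python3 - <<'E'
from h import *
d=np.load('top0.npz');im,w=d['im'],d['w']
for n,u,v in[('woodA',397,199),('woodB',515,310),('corkA',474,243),('corkB',294,307),('jar',453,308),('tub',266,345),('pot',471,174),('block',522,192),('brush',356,170),('spray',163,155)]:
    print(n,*disc(w,u,v))
print('plate',*disc(w,327,240,r=50))
hsv=cv2.cvtColor(im,cv2.COLOR_RGB2HSV)
m=(hsv[...,0]<15)&(hsv[...,1]>190)&(hsv[...,2]>120);m[:270]=0;m[345:]=0;m[:,:185]=0;m[:,230:]=0
p=w[m];print('bar',m.sum(),np.nanmean(p,0),np.nanmin(p,0),np.nanmax(p,0)); np.set_printoptions(suppress=True,precision=4)
pp=p[~np.isnan(p[:,0])][:,:2];q=pp-pp.mean(0);U=np.linalg.svd(q,full_matrices=False)[2];s=q@U.T;print(U,s.min(0),s.max(0),np.median(p[:,2]))
# panel top rect
mm=(np.abs(w[...,2]-0.056)<.006).astype(np.uint8);mm[:215]=0;mm[350:]=0;mm[:,:95]=0;mm[:,225:]=0
P=w[mm>0][:,:2].astype(np.float32);print('panel',cv2.minAreaRect(P),np.median(w[mm>0][:,2]))
p=camera_params('top');R=np.array(p["R"]);t=np.array(p["t"])
E
```

```text
woodA [ 0.6838 -0.1654  0.0246] [ 0.6844 -0.1658] 0.0668
woodB [ 0.436  -0.3972  0.0241] [ 0.4369 -0.3973] 0.0675
corkA [ 0.5817 -0.327   0.019 ] [ 0.5817 -0.3267] 0.0642
corkB [0.4526 0.0651 0.0191] [0.4528 0.065 ] 0.0624
jar [ 0.4428 -0.2641  0.0446] [ 0.4435 -0.2641] 0.0627
tub [0.3765 0.1225 0.0496] [0.3768 0.1229] 0.0533
pot [ 0.7161 -0.3366  0.0362] [ 0.7083 -0.3279] 0.0555
block [ 0.6845 -0.4321  0.0443] [ 0.6841 -0.4289] 0.1182
brush [ 0.7564 -0.0754  0.017 ] [ 0.76   -0.0748] 0.1093
spray [0.734  0.3005 0.1891] [0.7348 0.301 ] 0.0287
plate [ 0.5992 -0.0079  0.0122] [ 0.6007 -0.0074] 0.1699
bar 2 [0.42430271 0.25769288 0.06792243] [0.39994961 0.24285118 0.06661928] [0.44865582 0.27253457 0.06922557]
[[-0.8539  0.5204]
 [-0.5204 -0.8539]] [-0.0285  0.    ] [0.0285 0.    ] 0.06792242557289008
panel ((0.5039806962013245, 0.3272402882575989), (0.21703432500362396, 0.19621938467025757), 57.49079513549805) 0.05871497142672526
```

Run:
```python
from h import *
np.set_printoptions(suppress=True,precision=4)
d=np.load('top0.npz');im,w=d['im'],d['w']
print(im[310,206],im[310,207],w[305:315,204:212,2].round(3)[5])
r,g,b=[im[...,i].astype(int) for i in range(3)]
m=(r>120)&(r>g*1.5)&(g>b);m[:275]=0;m[345:]=0;m[:,:180]=0;m[:,235:]=0
p=w[m];p=p[~np.isnan(p[:,0])]
pp=p[:,:2];q=pp-pp.mean(0);U=np.linalg.svd(q,full_matrices=False)[2];s=q@U.T;print('bar',m.sum(),p.mean(0),np.percentile(p[:,2],[5,50,95]),U,np.percentile(s,[1,99],axis=0))
mm=(r<60)&(g<60)&(b<60)&(np.abs(w[...,2]-0.058)<.008);mm[:215]=0;mm[350:]=0;mm[:,:95]=0;mm[:,225:]=0
mm=cv2.morphologyEx(mm.astype(np.uint8),cv2.MORPH_OPEN,np.ones((9,9)))
print('panel',cv2.minAreaRect(w[mm>0][:,:2].astype(np.float32)),np.median(w[mm>0][:,2]))
x,y=pp.mean(0);n=U[1]*np.sign(U[1]@[1,1]);print('dir to hinge',n,'hinge',pp.mean(0)+.205*n)
```

```text
[193 114  58] [184 104  52] [ 0.069  0.072  0.07   0.074  0.067  0.065  0.    -0.001]
bar 329 [0.4472 0.24   0.0689] [0.0656 0.0692 0.0722] [[-0.8376  0.5462]
 [-0.5462 -0.8376]] [[-0.0588 -0.0061]
 [ 0.0571  0.005 ]]
panel ((0.5225949287414551, 0.35572847723960876), (0.12873266637325287, 0.19517117738723755), 57.330020904541016) 0.059406970199363675
dir to hinge [0.5462 0.8376] hinge [0.5591 0.4117]
```

```bash
cat > go.py <<'E'
import sys,numpy as np
from station import sense
from scipy.spatial.transform import Rotation as Ro
# go.py x y z yaw : tool shift (cm, after turning) and turn (rad) to TCP x,y,z upright with tool y at yaw deg
x,y,z,yaw=map(float,sys.argv[1:5]);s=sense();R=s["ee_rot"]
a=np.radians(yaw);Y=np.array([np.cos(a),np.sin(a),0]);Z=np.array([0,0,-1.]);G=np.stack([np.cross(Y,Z),Y,Z],1)
d=np.array([x,y,z])-s["tcp_pos"]
print("shift in present axes",(R.T@d*100).round(2),"in final axes",(G.T@d*100).round(2),"turn",Ro.from_matrix(R.T@G).as_rotvec().round(3),"t",round(s["time_s"],2),"w",round(s["gripper_width"]*8.7,2))
E
python3 go.py .447 .240 .16 56.9
```

```text
shift in present axes [-50.64  65.38   6.28] in final axes [28.63 77.6   6.16] turn [ 2.000e-03 -1.000e-03  1.012e+00] t 0.1 w 8.73
```

drive_tool(
  rows=[
    {"az": 0.112,"claw": 4},
    {"az": 0.112,"claw": 4},
    {"az": 0.112,"claw": 4},
    {"az": 0.112,"claw": 4},
    {"az": 0.112,"claw": 4},
    {"az": 0.112,"claw": 4},
    {"az": 0.112,"claw": 4},
    {"az": 0.112,"claw": 4},
    {"az": 0.112,"claw": 4},
    {"claw": 4},
  ],
)

```text
invalid input at $.rows[0]: expected keys tx, ty, tz, ax, ay, az, claw
```

```bash
python3 go.py .447 .240 .16 56.9
```

```text
shift in present axes [-50.64  65.38   6.28] in final axes [28.63 77.6   6.16] turn [ 2.000e-03 -1.000e-03  1.012e+00] t 0.1 w 8.73
```

drive_tool(
  rows=[
    {"tx": 0,"ty": 0,"tz": 0,"ax": 0,"ay": 0,"az": 0.112,"claw": 4},
    {"tx": 0,"ty": 0,"tz": 0,"ax": 0,"ay": 0,"az": 0.112,"claw": 4},
    {"tx": 0,"ty": 0,"tz": 0,"ax": 0,"ay": 0,"az": 0.112,"claw": 4},
    {"tx": 0,"ty": 0,"tz": 0,"ax": 0,"ay": 0,"az": 0.112,"claw": 4},
    {"tx": 0,"ty": 0,"tz": 0,"ax": 0,"ay": 0,"az": 0.112,"claw": 4},
    {"tx": 0,"ty": 0,"tz": 0,"ax": 0,"ay": 0,"az": 0.112,"claw": 4},
    {"tx": 0,"ty": 0,"tz": 0,"ax": 0,"ay": 0,"az": 0.112,"claw": 4},
    {"tx": 0,"ty": 0,"tz": 0,"ax": 0,"ay": 0,"az": 0.112,"claw": 4},
    {"tx": 0,"ty": 0,"tz": 0,"ax": 0,"ay": 0,"az": 0.112,"claw": 4},
    {"tx": 0,"ty": 0,"tz": 0,"ax": 0,"ay": 0,"az": 0,"claw": 4},
  ],
)

```text
time_s: 0.93
tcp_pos: [0.2632, -0.5665, 0.2219]
ee_rot: [[-0.839, 0.544, -0.001], [0.544, 0.839, 0.001], [0.001, 0.001, -1.0]]
wrist_force: [-0.3, 0.4, 0.4]
gripper_width: 0.467
gripper_force: 0.0
```

drive_tool(
  rows=[
    {"tx": 1.4,"ty": 3.8,"tz": 0.3,"ax": 0,"ay": 0,"az": 0,"claw": 4},
    {"tx": 1.4,"ty": 3.8,"tz": 0.3,"ax": 0,"ay": 0,"az": 0,"claw": 4},
    {"tx": 1.4,"ty": 3.8,"tz": 0.3,"ax": 0,"ay": 0,"az": 0,"claw": 4},
    {"tx": 1.4,"ty": 3.8,"tz": 0.3,"ax": 0,"ay": 0,"az": 0,"claw": 4},
    {"tx": 1.4,"ty": 3.8,"tz": 0.3,"ax": 0,"ay": 0,"az": 0,"claw": 4},
    {"tx": 1.4,"ty": 3.8,"tz": 0.3,"ax": 0,"ay": 0,"az": 0,"claw": 4},
    {"tx": 1.4,"ty": 3.8,"tz": 0.3,"ax": 0,"ay": 0,"az": 0,"claw": 4},
    {"tx": 1.4,"ty": 3.8,"tz": 0.3,"ax": 0,"ay": 0,"az": 0,"claw": 4},
    {"tx": 1.4,"ty": 3.8,"tz": 0.3,"ax": 0,"ay": 0,"az": 0,"claw": 4},
    {"tx": 1.4,"ty": 3.8,"tz": 0.3,"ax": 0,"ay": 0,"az": 0,"claw": 4},
  ],
)

```text
time_s: 1.77
tcp_pos: [0.3515, -0.1699, 0.1925]
ee_rot: [[-0.842, 0.54, 0.001], [0.54, 0.842, 0.0], [-0.001, 0.0, -1.0]]
wrist_force: [1.7, -0.4, 0.3]
gripper_width: 0.46
gripper_force: 0.0
```

```bash
python3 go.py .447 .240 .16 56.9
```

```text
shift in present axes [14.09 39.65  3.26] in final axes [14.38 39.55  3.25] turn [0.    0.001 0.007] t 1.77 w 4.0
```

drive_tool(
  rows=[
    {"tx": 1.4,"ty": 3.9,"tz": 0.3,"ax": 0,"ay": 0,"az": 0,"claw": 4},
    {"tx": 1.4,"ty": 3.9,"tz": 0.3,"ax": 0,"ay": 0,"az": 0,"claw": 4},
    {"tx": 1.4,"ty": 3.9,"tz": 0.3,"ax": 0,"ay": 0,"az": 0,"claw": 4},
    {"tx": 1.4,"ty": 3.9,"tz": 0.3,"ax": 0,"ay": 0,"az": 0,"claw": 4},
    {"tx": 1.4,"ty": 3.9,"tz": 0.3,"ax": 0,"ay": 0,"az": 0,"claw": 4},
    {"tx": 1.4,"ty": 3.9,"tz": 0.3,"ax": 0,"ay": 0,"az": 0,"claw": 4},
    {"tx": 1.4,"ty": 3.9,"tz": 0.3,"ax": 0,"ay": 0,"az": 0,"claw": 4},
    {"tx": 1.4,"ty": 3.9,"tz": 0.3,"ax": 0,"ay": 0,"az": 0,"claw": 4},
    {"tx": 1.4,"ty": 3.9,"tz": 0.3,"ax": 0,"ay": 0,"az": 0,"claw": 4},
    {"tx": 0,"ty": 0,"tz": 0,"ax": 0,"ay": 0,"az": 0,"claw": 4},
  ],
)

```text
time_s: 2.6
tcp_pos: [0.4384, 0.1976, 0.1651]
ee_rot: [[-0.845, 0.535, 0.002], [0.535, 0.845, 0.001], [-0.001, 0.002, -1.0]]
wrist_force: [0.4, -0.0, 0.9]
gripper_width: 0.46
gripper_force: 0.0
```

```bash
python3 go.py .447 .240 .044 57
python3 - <<'E'
from h import *
im,w=shot('side');x=im[270:400,300:460];cv2.imwrite('pics/s1.png',cv2.resize(x,None,fx=4,fy=4)[:,:,::-1])
E
```

```text
shift in present axes [ 1.56  4.02 12.11] in final axes [ 1.59  4.03 12.11] turn [0.002 0.001 0.011] t 2.6 w 4.0
```

View pics/s1.png

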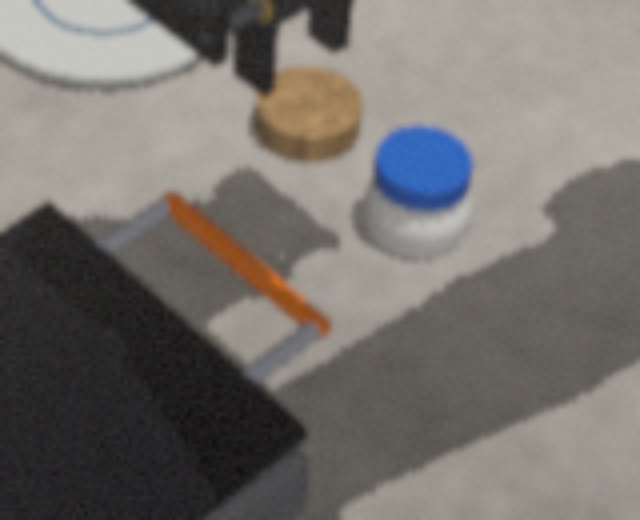

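The bar is clear at (250,260) in the crop and the fingers are still up and towards the plate, at (260,40). I shift over it, then go down and grip.

drive_tool(
  rows=[
    {"tx": 0.8,"ty": 2.0,"tz": 0,"ax": 0,"ay": 0,"az": 0.011,"claw": 4},
    {"tx": 0.8,"ty": 2.0,"tz": 0,"ax": 0,"ay": 0,"az": 0,"claw": 4},
    {"tx": 0,"ty": 0,"tz": 3,"ax": 0,"ay": 0,"az": 0,"claw": 4},
    {"tx": 0,"ty": 0,"tz": 3,"ax": 0,"ay": 0,"az": 0,"claw": 4},
    {"tx": 0,"ty": 0,"tz": 3,"ax": 0,"ay": 0,"az": 0,"claw": 4},
    {"tx": 0,"ty": 0,"tz": 3,"ax": 0,"ay": 0,"az": 0,"claw": 4},
    {"tx": 0,"ty": 0,"tz": 0,"ax": 0,"ay": 0,"az": 0,"claw": 4},
    {"tx": 0,"ty": 0,"tz": 0,"ax": 0,"ay": 0,"az": 0,"claw": 1.8},
    {"tx": 0,"ty": 0,"tz": 0,"ax": 0,"ay": 0,"az": 0,"claw": 1.8},
    {"tx": 0,"ty": 0,"tz": 0,"ax": 0,"ay": 0,"az": 0,"claw": 1.8},
  ],
)

```text
time_s: 3.48
tcp_pos: [0.4459, 0.2347, 0.0476]
ee_rot: [[-0.835, 0.551, 0.003], [0.551, 0.835, 0.003], [-0.001, 0.004, -1.0]]
wrist_force: [-0.3, -0.0, -0.0]
gripper_width: 0.313
gripper_force: 0.0
```

drive_tool(
  rows=[
    {"tx": 0,"ty": 0,"tz": 0,"ax": 0,"ay": 0,"az": 0,"claw": 0},
    {"tx": 0,"ty": 0,"tz": 0,"ax": 0,"ay": 0,"az": 0,"claw": 0},
    {"tx": 0,"ty": 0,"tz": 0,"ax": 0,"ay": 0,"az": 0,"claw": 0},
    {"tx": 0,"ty": 0,"tz": 0,"ax": 0,"ay": 0,"az": 0,"claw": 0},
  ],
)

```text
time_s: 3.82
tcp_pos: [0.45, 0.2405, 0.0486]
ee_rot: [[-0.836, 0.549, 0.013], [0.549, 0.836, 0.014], [-0.004, 0.019, -1.0]]
wrist_force: [4.6, 10.1, -4.4]
gripper_width: 0.126
gripper_force: 30.0
```

drive_tool(
  rows=[
    {"tx": 0,"ty": 0.5,"tz": -1.02,"ax": 0,"ay": 0,"az": 0,"claw": 0},
    {"tx": 0,"ty": 0.3,"tz": -1.02,"ax": 0,"ay": 0,"az": 0,"claw": 0},
    {"tx": 0,"ty": 0.17,"tz": -1.01,"ax": 0,"ay": 0,"az": 0,"claw": 0},
    {"tx": 0,"ty": 0.22,"tz": -1.0,"ax": 0,"ay": 0,"az": 0,"claw": 0},
    {"tx": 0,"ty": 0.27,"tz": -0.99,"ax": 0,"ay": 0,"az": 0,"claw": 0},
    {"tx": 0,"ty": 0.32,"tz": -0.97,"ax": 0,"ay": 0,"az": 0,"claw": 0},
    {"tx": 0,"ty": 0.37,"tz": -0.96,"ax": 0,"ay": 0,"az": 0,"claw": 0},
    {"tx": 0,"ty": 0.41,"tz": -0.94,"ax": 0,"ay": 0,"az": 0,"claw": 0},
    {"tx": 0,"ty": 0.46,"tz": -0.92,"ax": 0,"ay": 0,"az": 0,"claw": 0},
    {"tx": 0,"ty": 0.5,"tz": -0.89,"ax": 0,"ay": 0,"az": 0,"claw": 0},
  ],
)

```text
time_s: 4.65
tcp_pos: [0.4658, 0.2654, 0.1437]
ee_rot: [[-0.834, 0.551, 0.005], [0.551, 0.834, 0.006], [-0.001, 0.007, -1.0]]
wrist_force: [6.3, 4.3, -11.4]
gripper_width: 0.128
gripper_force: 30.0
```

drive_tool(
  rows=[
    {"tx": 0,"ty": 0.55,"tz": -0.87,"ax": 0,"ay": 0,"az": 0,"claw": 0},
    {"tx": 0,"ty": 0.59,"tz": -0.84,"ax": 0,"ay": 0,"az": 0,"claw": 0},
    {"tx": 0,"ty": 0.63,"tz": -0.81,"ax": 0,"ay": 0,"az": 0,"claw": 0},
    {"tx": 0,"ty": 0.67,"tz": -0.77,"ax": 0,"ay": 0,"az": 0,"claw": 0},
    {"tx": 0,"ty": 0.71,"tz": -0.74,"ax": 0,"ay": 0,"az": 0,"claw": 0},
    {"tx": 0,"ty": 0.75,"tz": -0.7,"ax": 0,"ay": 0,"az": 0,"claw": 0},
    {"tx": 0,"ty": 0.78,"tz": -0.66,"ax": 0,"ay": 0,"az": 0,"claw": 0},
    {"tx": 0,"ty": 0.81,"tz": -0.63,"ax": 0,"ay": 0,"az": 0,"claw": 0},
    {"tx": 0,"ty": 0.84,"tz": -0.58,"ax": 0,"ay": 0,"az": 0,"claw": 0},
    {"tx": 0,"ty": 0.87,"tz": -0.54,"ax": 0,"ay": 0,"az": 0,"claw": 0},
  ],
)

```text
time_s: 5.48
tcp_pos: [0.5018, 0.3212, 0.2131]
ee_rot: [[-0.834, 0.552, -0.006], [0.552, 0.834, -0.005], [0.002, -0.007, -1.0]]
wrist_force: [-1.9, -2.6, -4.6]
gripper_width: 0.123
gripper_force: 30.0
```

Run:
```python
from h import *
im,w=shot('top','t2.png');print(sense()['tcp_pos'],sense()['gripper_width'])
# panel plane along n
n=np.array([.546,.838]);c=np.array([.5591,.4117])
s=(w[...,:2]-c)@n; l=(w[...,:2]-c)@np.array([n[1],-n[0]]);z=w[...,2]
m=(s>-.2)&(s<.03)&(np.abs(l)<.09)&(z>.085)&(im.max(-1)<70)
for a in np.arange(-.2,.03,.01):
    q=m&(s>=a)&(s<a+.01)
    if q.sum()>5: print(round(a+.005,3),q.sum(),np.median(z[q]).round(4))
if m.sum()>20: p=np.polyfit(s[m],z[m],1);print(m.sum(),np.degrees(np.arctan(p[0])),p)
```

```text
[0.50283445 0.32271278 0.21432756] 0.12936841680770064
-0.195 404 0.3254
-0.185 336 0.3256
-0.175 286 0.3255
-0.165 243 0.3253
-0.155 1019 0.3683
-0.145 1452 0.426
-0.135 917 0.4104
-0.125 320 0.4236
-0.115 156 0.4333
-0.105 59 0.435
-0.095 81 0.306
-0.085 198 0.1849
-0.075 147 0.1838
-0.065 73 0.1668
-0.055 61 0.1507
-0.045 70 0.137
-0.035 100 0.2981
-0.025 91 0.1093
-0.015 30 0.0912
6043 -42.02958337114108 [-0.90133941  0.23650914]
```

View pics/t2.png

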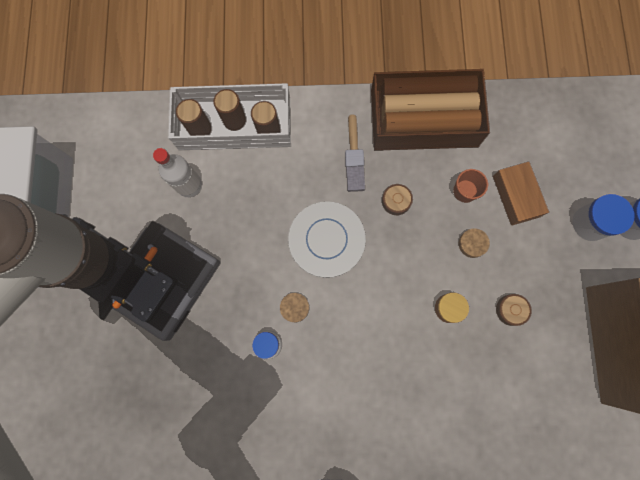

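Top view: the panel stands open, the gripper holds the bar at (150,255)-(115,305), and all other objects are where they were. The arc travelled gives about 56 degrees, so I add about 4 degrees, then release and rise.

drive_tool(
  rows=[
    {"tx": 0,"ty": 0.6,"tz": -0.3,"ax": 0,"ay": 0,"az": 0,"claw": 0},
    {"tx": 0,"ty": 0.5,"tz": -0.3,"ax": 0,"ay": 0,"az": 0,"claw": 0},
    {"tx": 0,"ty": 0,"tz": 0,"ax": 0,"ay": 0,"az": 0,"claw": 0},
    {"tx": 0,"ty": 0,"tz": 0,"ax": 0,"ay": 0,"az": 0,"claw": 0},
    {"tx": 0,"ty": 0,"tz": 0,"ax": 0,"ay": 0,"az": 0,"claw": 0},
  ],
)

```text
time_s: 5.95
tcp_pos: [0.5084, 0.3314, 0.2204]
ee_rot: [[-0.834, 0.551, -0.002], [0.551, 0.834, -0.001], [0.001, -0.002, -1.0]]
wrist_force: [-5.1, -2.3, 0.6]
gripper_width: 0.125
gripper_force: 30.0
```

drive_tool(
  rows=[
    {"tx": 0,"ty": 0,"tz": 0,"ax": 0,"ay": 0,"az": 0,"claw": 4},
    {"tx": 0,"ty": 0,"tz": 0,"ax": 0,"ay": 0,"az": 0,"claw": 4},
    {"tx": 0,"ty": 0,"tz": 0,"ax": 0,"ay": 0,"az": 0,"claw": 4},
    {"tx": 0,"ty": 0,"tz": 0,"ax": 0,"ay": 0,"az": 0,"claw": 4},
    {"tx": 0,"ty": 0,"tz": -1,"ax": 0,"ay": 0,"az": 0,"claw": 4},
    {"tx": 0,"ty": 0,"tz": -2,"ax": 0,"ay": 0,"az": 0,"claw": 4},
    {"tx": 0,"ty": 0,"tz": -2,"ax": 0,"ay": 0,"az": 0,"claw": 4},
    {"tx": 0,"ty": 0,"tz": -2,"ax": 0,"ay": 0,"az": 0,"claw": 4},
  ],
)

```text
time_s: 6.62
tcp_pos: [0.5104, 0.3326, 0.2921]
ee_rot: [[-0.834, 0.551, 0.002], [0.551, 0.834, 0.001], [-0.001, 0.002, -1.0]]
wrist_force: [-0.8, 0.2, 0.3]
gripper_width: 0.457
gripper_force: 0.0
```

```bash
python3 go.py .6838 -.1654 .15 114.9;python3 go.py .6838 -.1654 .15 57
```

```text
shift in present axes [-41.92 -32.    14.19] in final axes [  5.24 -52.47  14.21] turn [ 1.000e-03  2.000e-03 -1.019e+00] t 6.62 w 3.98
shift in present axes [-41.92 -32.    14.19] in final axes [-41.67 -32.32  14.21] turn [ 0.002  0.001 -0.008] t 6.62 w 3.98
```

drive_tool(
  rows=[
    {"tx": -3.2,"ty": -2.45,"tz": 0,"ax": 0,"ay": 0,"az": 0,"claw": 4},
    {"tx": -3.2,"ty": -2.45,"tz": 0,"ax": 0,"ay": 0,"az": 0,"claw": 4},
    {"tx": -3.2,"ty": -2.45,"tz": 0,"ax": 0,"ay": 0,"az": 0,"claw": 4},
    {"tx": -3.2,"ty": -2.45,"tz": 0.7,"ax": 0,"ay": 0,"az": 0,"claw": 4},
    {"tx": -3.2,"ty": -2.45,"tz": 0.7,"ax": 0,"ay": 0,"az": 0,"claw": 8},
    {"tx": -3.2,"ty": -2.45,"tz": 0.7,"ax": 0,"ay": 0,"az": 0,"claw": 8.6},
    {"tx": -3.2,"ty": -2.45,"tz": 0.7,"ax": 0,"ay": 0,"az": 0,"claw": 8.6},
    {"tx": -3.2,"ty": -2.45,"tz": 0.7,"ax": 0,"ay": 0,"az": 0,"claw": 8.6},
    {"tx": -3.2,"ty": -2.45,"tz": 0.7,"ax": 0,"ay": 0,"az": 0,"claw": 8.6},
    {"tx": -3.2,"ty": -2.45,"tz": 0.7,"ax": 0,"ay": 0,"az": 0,"claw": 8.6},
  ],
)

```text
time_s: 7.45
tcp_pos: [0.6428, -0.0504, 0.2422]
ee_rot: [[-0.834, 0.551, 0.003], [0.551, 0.834, -0.0], [-0.002, 0.001, -1.0]]
wrist_force: [0.9, 1.8, 0.4]
gripper_width: 0.83
gripper_force: 0.0
```

```bash
cat > look.py <<'E'
from h import *
import sys
# blob search near expected: find disc tops by height band in the top view
def find(im,w,x,y,ztop,r=.07,tol=.005):
    d=np.hypot(w[...,0]-x,w[...,1]-y)
    m=((d<r)&(np.abs(w[...,2]-ztop)<tol)).astype(np.uint8)
    m=cv2.morphologyEx(m,cv2.MORPH_OPEN,np.ones((5,5)))
    n,l,st,_=cv2.connectedComponentsWithStats(m)
    if n<2: return None
    k=1+np.argmax(st[1:,4]);p=w[l==k];c,rad=cv2.minEnclosingCircle(p[:,:2].astype(np.float32))
    return np.round([*p.mean(0),c[0],c[1],2*rad],4),st[k,4]
if __name__=="__main__":
    im,w=shot('top')
    E={'woodA':(.684,-.165,.0245),'woodB':(.436,-.397,.0245),'corkA':(.582,-.327,.0195),'corkB':(.4526,.065,.0195),'jar':(.443,-.264,.0446)}
    for k in sys.argv[1:]: print(k,find(im,w,*E[k]))
E
python3 - <<'E'
from look import *
im,w=shot('top')
n=np.array([.546,.838]);c=np.array([.5591,.4117])
s=(w[...,:2]-c)@n; l=(w[...,:2]-c)@np.array([n[1],-n[0]]);z=w[...,2]
m=(s>-.095)&(s<-.015)&(np.abs(l)<.08)&(z>.09)&(z<.25)
p=np.polyfit(z[m],s[m],1);r=np.abs(np.polyval(p,z)-s)<.006;p=np.polyfit(z[m&r],s[m&r],1);print('panel deg',m.sum(),np.degrees(np.arctan2(-1,p[0]))%180)
for k,e in {'woodA':(.684,-.165,.0245),'corkA':(.582,-.327,.0195),'woodB':(.436,-.397,.0245)}.items(): print(k,find(im,w,*e))
E
python3 go.py .6838 -.1654 .15 57
```

```text
panel deg 685 61.6429629974013
woodA (array([ 0.6707, -0.1878,  0.0237,  0.6704, -0.1875,  0.0203]), np.int32(48))
corkA (array([ 0.5814, -0.3271,  0.0193,  0.582 , -0.3277,  0.0633]), np.int32(643))
woodB (array([ 0.4369, -0.3973,  0.0236,  0.436 , -0.3976,  0.0674]), np.int32(769))
shift in present axes [-9.38 -6.78  9.01] in final axes [-9.3  -6.93  8.98] turn [-0.002  0.001 -0.014] t 7.5 w 7.64
```

drive_tool(
  rows=[
    {"tx": -3.1,"ty": -2.3,"tz": 1,"ax": 0,"ay": 0,"az": 0,"claw": 8.6},
    {"tx": -3.1,"ty": -2.3,"tz": 1,"ax": 0,"ay": 0,"az": 0,"claw": 8.6},
    {"tx": -3.1,"ty": -2.3,"tz": 1,"ax": 0,"ay": 0,"az": 0,"claw": 8.6},
    {"tx": 0,"ty": 0,"tz": 3,"ax": 0,"ay": 0,"az": 0,"claw": 8.6},
    {"tx": 0,"ty": 0,"tz": 4,"ax": 0,"ay": 0,"az": 0,"claw": 8.6},
    {"tx": 0,"ty": 0,"tz": 4,"ax": 0,"ay": 0,"az": 0,"claw": 8.6},
    {"tx": 0,"ty": 0,"tz": 4,"ax": 0,"ay": 0,"az": 0,"claw": 8.6},
    {"tx": 0,"ty": 0,"tz": 0,"ax": 0,"ay": 0,"az": 0,"claw": 8.6},
  ],
)

```text
time_s: 8.17
tcp_pos: [0.6757, -0.1568, 0.0521]
ee_rot: [[-0.833, 0.553, -0.016], [0.553, 0.833, 0.003], [0.015, -0.007, -1.0]]
wrist_force: [-1.3, -0.0, -3.0]
gripper_width: 0.984
gripper_force: 0.0
```

```bash
python3 go.py .6838 -.1654 .006 57
```

```text
shift in present axes [-1.22 -0.24  4.6 ] in final axes [-1.15 -0.28  4.61] turn [-0.007 -0.015 -0.011] t 8.17 w 8.56
```

drive_tool(
  rows=[
    {"tx": 0,"ty": 0,"tz": 0,"ax": 0,"ay": 0,"az": 0,"claw": 8.6},
    {"tx": 0,"ty": 0,"tz": 0,"ax": 0,"ay": 0,"az": 0,"claw": 8.6},
  ],
)

```text
time_s: 8.33
tcp_pos: [0.6836, -0.1576, 0.0643]
ee_rot: [[-0.835, 0.551, 0.005], [0.551, 0.835, -0.001], [-0.005, 0.001, -1.0]]
wrist_force: [0.5, 0.8, 1.3]
gripper_width: 0.989
gripper_force: 0.0
```

```bash
python3 go.py .684 -.1655 .006 57; python3 look.py woodA
```

```text
shift in present axes [-0.44 -0.64  5.83] in final axes [-0.46 -0.64  5.83] turn [ 0.001  0.005 -0.007] t 8.33 w 8.6
woodA (array([ 0.6734, -0.1583,  0.0236,  0.6782, -0.1619,  0.0618]), np.int32(366))
```

drive_tool(
  rows=[
    {"tx": -0.45,"ty": -0.6,"tz": 1.0,"ax": 0,"ay": 0,"az": 0,"claw": 8.6},
    {"tx": 0,"ty": 0,"tz": 1.6,"ax": 0,"ay": 0,"az": 0,"claw": 8.6},
    {"tx": 0,"ty": 0,"tz": 1.6,"ax": 0,"ay": 0,"az": 0,"claw": 8.6},
    {"tx": 0,"ty": 0,"tz": 1.5,"ax": 0,"ay": 0,"az": 0,"claw": 8.6},
    {"tx": 0,"ty": 0,"tz": 0,"ax": 0,"ay": 0,"az": 0,"claw": 8.6},
    {"tx": 0,"ty": 0,"tz": 0,"ax": 0,"ay": 0,"az": 0,"claw": 6.9},
    {"tx": 0,"ty": 0,"tz": 0,"ax": 0,"ay": 0,"az": 0,"claw": 6.9},
    {"tx": 0,"ty": 0,"tz": 0,"ax": 0,"ay": 0,"az": 0,"claw": 6.9},
    {"tx": 0,"ty": 0,"tz": 0,"ax": 0,"ay": 0,"az": 0,"claw": 5.5},
    {"tx": 0,"ty": 0,"tz": 0,"ax": 0,"ay": 0,"az": 0,"claw": 5.5},
  ],
)

```text
time_s: 9.22
tcp_pos: [0.6825, -0.1648, 0.0055]
ee_rot: [[-0.834, 0.551, 0.002], [0.551, 0.834, -0.0], [-0.002, 0.001, -1.0]]
wrist_force: [0.3, 0.1, 2.4]
gripper_width: 0.753
gripper_force: 30.0
```

drive_tool(
  rows=[
    {"tx": 0,"ty": 0,"tz": 0,"ax": 0,"ay": 0,"az": 0,"claw": 5.5},
    {"tx": 0,"ty": 0,"tz": -1,"ax": 0,"ay": 0,"az": 0,"claw": 5.5},
    {"tx": 0,"ty": 0,"tz": -2,"ax": 0,"ay": 0,"az": 0,"claw": 5.5},
    {"tx": 0,"ty": 0,"tz": -2,"ax": 0,"ay": 0,"az": 0,"claw": 5.5},
    {"tx": 0,"ty": 0,"tz": 0,"ax": 0,"ay": 0,"az": 0,"claw": 5.5},
    {"tx": 0,"ty": 0,"tz": 0,"ax": 0,"ay": 0,"az": 0,"claw": 5.5},
  ],
)

```text
time_s: 9.72
tcp_pos: [0.6825, -0.1647, 0.056]
ee_rot: [[-0.834, 0.552, 0.003], [0.552, 0.834, 0.0], [-0.003, 0.002, -1.0]]
wrist_force: [0.0, 0.6, -0.8]
gripper_width: 0.752
gripper_force: 30.0
```

```bash
python3 go.py .600 -.0077 .055 57
```

```text
shift in present axes [15.54  8.55  0.07] in final axes [15.47  8.68  0.1 ] turn [ 0.002  0.003 -0.008] t 9.72 w 6.54
```

drive_tool(
  rows=[
    {"tx": 2.6,"ty": 1.42,"tz": 0,"ax": 0,"ay": 0,"az": -0.007,"claw": 5.5},
    {"tx": 2.6,"ty": 1.42,"tz": 0,"ax": 0,"ay": 0,"az": 0,"claw": 5.5},
    {"tx": 2.6,"ty": 1.42,"tz": 0,"ax": 0,"ay": 0,"az": 0,"claw": 5.5},
    {"tx": 2.6,"ty": 1.42,"tz": 0,"ax": 0,"ay": 0,"az": 0,"claw": 5.5},
    {"tx": 2.6,"ty": 1.42,"tz": 0,"ax": 0,"ay": 0,"az": 0,"claw": 5.5},
    {"tx": 2.6,"ty": 1.5,"tz": 0,"ax": 0,"ay": 0,"az": 0,"claw": 5.5},
    {"tx": 0,"ty": 0,"tz": 0,"ax": 0,"ay": 0,"az": 0,"claw": 5.5},
    {"tx": 0,"ty": 0,"tz": 0,"ax": 0,"ay": 0,"az": 0,"claw": 5.5},
    {"tx": 0,"ty": 0,"tz": 0,"ax": 0,"ay": 0,"az": 0,"claw": 5.5},
  ],
)

```text
time_s: 10.47
tcp_pos: [0.5979, -0.0076, 0.0537]
ee_rot: [[-0.838, 0.545, -0.001], [0.545, 0.838, -0.0], [0.001, -0.001, -1.0]]
wrist_force: [-0.4, -0.4, -0.2]
gripper_width: 0.752
gripper_force: 30.0
```

```bash
python3 go.py .600 -.0077 .0185 57
python3 - <<'E'
from h import *
im,w=shot('side');x=im[170:320,240:440];cv2.imwrite('pics/s2.png',cv2.resize(x,None,fx=4,fy=4)[:,:,::-1])
E
```

```text
shift in present axes [-0.18  0.11  3.52] in final axes [-0.18  0.1   3.52] turn [-0.001 -0.001 -0.001] t 10.47 w 6.54
```

View pics/s2.png

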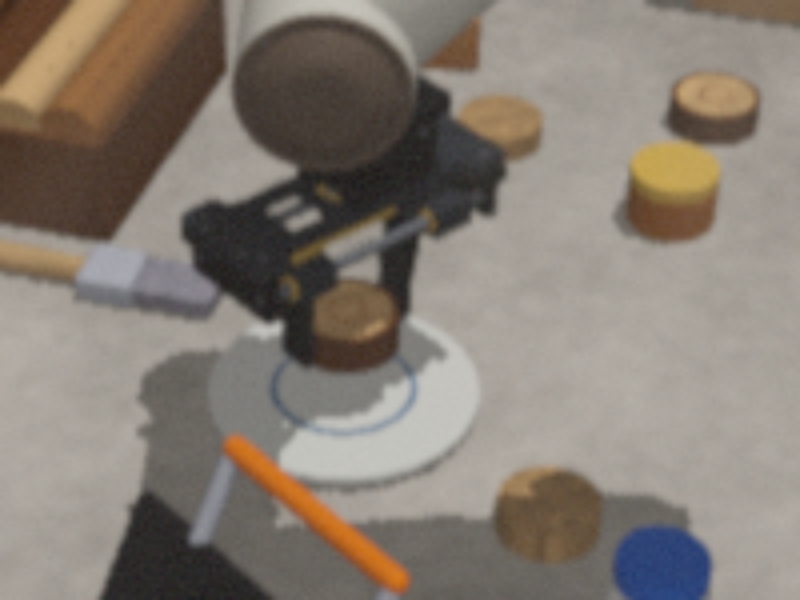

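The slice at (355,325) hangs level just above the plate's ring (345,390). Lower it and release.

drive_tool(
  rows=[
    {"tx": 0,"ty": 0.1,"tz": 1.5,"ax": 0,"ay": 0,"az": 0,"claw": 5.5},
    {"tx": 0,"ty": 0,"tz": 1.2,"ax": 0,"ay": 0,"az": 0,"claw": 5.5},
    {"tx": 0,"ty": 0,"tz": 0.6,"ax": 0,"ay": 0,"az": 0,"claw": 5.5},
    {"tx": 0,"ty": 0,"tz": 0.3,"ax": 0,"ay": 0,"az": 0,"claw": 5.5},
    {"tx": 0,"ty": 0,"tz": 0,"ax": 0,"ay": 0,"az": 0,"claw": 5.5},
    {"tx": 0,"ty": 0,"tz": 0,"ax": 0,"ay": 0,"az": 0,"claw": 5.5},
  ],
)

```text
time_s: 11.02
tcp_pos: [0.5991, -0.0073, 0.0183]
ee_rot: [[-0.837, 0.546, 0.001], [0.546, 0.837, -0.0], [-0.0, 0.0, -1.0]]
wrist_force: [0.2, 0.0, -1.0]
gripper_width: 0.752
gripper_force: 30.0
```

drive_tool(
  rows=[
    {"tx": 0,"ty": 0,"tz": 0,"ax": 0,"ay": 0,"az": 0,"claw": 7},
    {"tx": 0,"ty": 0,"tz": 0,"ax": 0,"ay": 0,"az": 0,"claw": 8.6},
    {"tx": 0,"ty": 0,"tz": 0,"ax": 0,"ay": 0,"az": 0,"claw": 8.6},
    {"tx": 0,"ty": 0,"tz": -1,"ax": 0,"ay": 0,"az": 0,"claw": 8.6},
    {"tx": 0,"ty": 0,"tz": -2.5,"ax": 0,"ay": 0,"az": 0,"claw": 8.6},
    {"tx": 0,"ty": 0,"tz": -3.5,"ax": 0,"ay": 0,"az": 0,"claw": 8.6},
  ],
)

```text
time_s: 11.52
tcp_pos: [0.5965, -0.007, 0.0868]
ee_rot: [[-0.838, 0.546, -0.006], [0.546, 0.838, -0.001], [0.005, -0.005, -1.0]]
wrist_force: [1.0, 0.4, 0.1]
gripper_width: 0.979
gripper_force: 0.0
```

```bash
python3 go.py .4365 -.3973 .09 57; python3 look.py woodB jar corkA corkB
```

```text
shift in present axes [ -7.9  -41.44  -0.17] in final axes [ -7.84 -41.45  -0.32] turn [-0.005 -0.005 -0.002] t 11.52 w 8.51
woodB (array([ 0.4364, -0.3978,  0.0236,  0.4361, -0.3982,  0.0668]), np.int32(765))
jar (array([ 0.4426, -0.2642,  0.0443,  0.4425, -0.2647,  0.0632]), np.int32(716))
corkA (array([ 0.5812, -0.3273,  0.0194,  0.5822, -0.3275,  0.0633]), np.int32(622))
corkB (array([0.4533, 0.065 , 0.0194, 0.4527, 0.065 , 0.0621]), np.int32(634))
```

drive_tool(
  rows=[
    {"tx": -0.75,"ty": -4.05,"tz": 0,"ax": 0,"ay": 0,"az": 0,"claw": 8.6},
    {"tx": -0.75,"ty": -4.05,"tz": 0,"ax": 0,"ay": 0,"az": 0,"claw": 8.6},
    {"tx": -0.75,"ty": -4.05,"tz": 0,"ax": 0,"ay": 0,"az": 0,"claw": 8.6},
    {"tx": -0.75,"ty": -4.05,"tz": 0,"ax": 0,"ay": 0,"az": 0,"claw": 8.6},
    {"tx": -0.75,"ty": -4.05,"tz": 0,"ax": 0,"ay": 0,"az": 0,"claw": 8.6},
    {"tx": -0.75,"ty": -4.05,"tz": 0,"ax": 0,"ay": 0,"az": 0,"claw": 8.6},
    {"tx": -0.75,"ty": -4.05,"tz": 0,"ax": 0,"ay": 0,"az": 0,"claw": 8.6},
    {"tx": -0.75,"ty": -4.05,"tz": 0,"ax": 0,"ay": 0,"az": 0,"claw": 8.6},
    {"tx": -0.75,"ty": -4.05,"tz": 0,"ax": 0,"ay": 0,"az": 0,"claw": 8.6},
    {"tx": -0.75,"ty": -4.05,"tz": 0,"ax": 0,"ay": 0,"az": 0,"claw": 8.6},
  ],
)

```text
time_s: 12.4
tcp_pos: [0.4398, -0.3888, 0.0893]
ee_rot: [[-0.838, 0.545, 0.002], [0.545, 0.838, -0.001], [-0.002, 0.0, -1.0]]
wrist_force: [0.7, -0.2, 0.9]
gripper_width: 0.991
gripper_force: 0.0
```

drive_tool(
  rows=[
    {"tx": 0,"ty": 0,"tz": 0,"ax": 0,"ay": 0,"az": 0,"claw": 8.6},
    {"tx": 0,"ty": 0,"tz": 0,"ax": 0,"ay": 0,"az": 0,"claw": 8.6},
  ],
)

```text
time_s: 12.57
tcp_pos: [0.4394, -0.3891, 0.0888]
ee_rot: [[-0.836, 0.549, 0.001], [0.549, 0.836, -0.001], [-0.001, 0.0, -1.0]]
wrist_force: [0.5, 1.5, -1.4]
gripper_width: 0.988
gripper_force: 0.0
```

```bash
python3 go.py .4365 -.3976 .0055 57
python3 - <<'E'
from look import *
im,w=shot('top');print('stack',find(im,w,.6,-.008,.036)); cv2.imwrite('pics/t3.png',im[:,:,::-1])
E
python3 look.py woodB
```

```text
shift in present axes [-0.22 -0.87  8.33] in final axes [-0.22 -0.87  8.33] turn [ 0.     0.001 -0.006] t 12.57 w 8.59
stack (array([ 0.632 , -0.0234,  0.0357,  0.6324, -0.0238,  0.0668]), np.int32(716))
woodB None
```

The woodA slice now lies at (0.632,-0.023) on the plate: the announced knock. I go back and re-centre it first.

```bash
python3 go.py .632 -.0236 .09 57
```

```text
shift in present axes [ 3.79 40.89 -0.13] in final axes [ 3.73 40.9  -0.13] turn [ 0.     0.001 -0.002] t 12.67 w 8.59
```

drive_tool(
  rows=[
    {"tx": 0.4,"ty": 4.05,"tz": 0,"ax": 0,"ay": 0,"az": 0,"claw": 8.6},
    {"tx": 0.4,"ty": 4.05,"tz": 0,"ax": 0,"ay": 0,"az": 0,"claw": 8.6},
    {"tx": 0.4,"ty": 4.05,"tz": 0,"ax": 0,"ay": 0,"az": 0,"claw": 8.6},
    {"tx": 0.4,"ty": 4.05,"tz": 0,"ax": 0,"ay": 0,"az": 0,"claw": 8.6},
    {"tx": 0.4,"ty": 4.05,"tz": 0,"ax": 0,"ay": 0,"az": 0,"claw": 8.6},
    {"tx": 0.4,"ty": 4.05,"tz": 0,"ax": 0,"ay": 0,"az": 0,"claw": 8.6},
    {"tx": 0.4,"ty": 4.05,"tz": 0,"ax": 0,"ay": 0,"az": 0,"claw": 8.6},
    {"tx": 0.4,"ty": 4.05,"tz": 0,"ax": 0,"ay": 0,"az": 0,"claw": 8.6},
    {"tx": 0.4,"ty": 4.05,"tz": 0,"ax": 0,"ay": 0,"az": 0,"claw": 8.6},
    {"tx": 0.4,"ty": 4.05,"tz": 0,"ax": 0,"ay": 0,"az": 0,"claw": 8.6},
  ],
)

```text
time_s: 13.5
tcp_pos: [0.6284, -0.0216, 0.0888]
ee_rot: [[-0.84, 0.543, 0.001], [0.543, 0.84, 0.0], [-0.001, 0.0, -1.0]]
wrist_force: [0.0, -1.5, 1.1]
gripper_width: 0.989
gripper_force: 0.0
```

drive_tool(
  rows=[
    {"tx": 0,"ty": 0,"tz": 0,"ax": 0,"ay": 0,"az": 0,"claw": 8.6},
    {"tx": 0,"ty": 0,"tz": 0,"ax": 0,"ay": 0,"az": 0,"claw": 8.6},
  ],
)

```text
time_s: 13.67
tcp_pos: [0.6286, -0.0217, 0.0883]
ee_rot: [[-0.841, 0.54, 0.0], [0.54, 0.841, 0.0], [-0.0, 0.0, -1.0]]
wrist_force: [-0.6, -0.8, -0.7]
gripper_width: 0.986
gripper_force: 0.0
```

```bash
python3 go.py .632 -.0236 .0185 57
python3 - <<'E'
from look import *
im,w=shot('top');print('stack',find(im,w,.63,-.02,.036));im,w=shot('side');print('stack',find(im,w,.63,-.02,.036))
E
```

```text
shift in present axes [-0.39  0.02  6.98] in final axes [-0.39  0.02  6.98] turn [0.    0.    0.005] t 13.67 w 8.58
stack (array([ 0.6154, -0.0124,  0.0357,  0.6182, -0.0135,  0.0525]), np.int32(216))
stack (array([ 0.6276, -0.0193,  0.0363,  0.6294, -0.022 ,  0.0697]), np.int32(344))
```

drive_tool(
  rows=[
    {"tx": -0.3,"ty": 0,"tz": 2.2,"ax": 0,"ay": 0,"az": 0.005,"claw": 8.6},
    {"tx": 0,"ty": 0,"tz": 2.4,"ax": 0,"ay": 0,"az": 0,"claw": 8.6},
    {"tx": 0,"ty": 0,"tz": 2.4,"ax": 0,"ay": 0,"az": 0,"claw": 8.6},
    {"tx": 0,"ty": 0,"tz": 0,"ax": 0,"ay": 0,"az": 0,"claw": 8.6},
    {"tx": 0,"ty": 0,"tz": 0,"ax": 0,"ay": 0,"az": 0,"claw": 6.9},
    {"tx": 0,"ty": 0,"tz": 0,"ax": 0,"ay": 0,"az": 0,"claw": 6.9},
    {"tx": 0,"ty": 0,"tz": 0,"ax": 0,"ay": 0,"az": 0,"claw": 6.9},
    {"tx": 0,"ty": 0,"tz": 0,"ax": 0,"ay": 0,"az": 0,"claw": 5.5},
    {"tx": 0,"ty": 0,"tz": 0,"ax": 0,"ay": 0,"az": 0,"claw": 5.5},
    {"tx": 0,"ty": 0,"tz": 0,"ax": 0,"ay": 0,"az": 0,"claw": 5.5},
  ],
)

```text
time_s: 14.6
tcp_pos: [0.6316, -0.0272, 0.0199]
ee_rot: [[-0.835, 0.55, 0.003], [0.55, 0.835, 0.0], [-0.002, 0.002, -1.0]]
wrist_force: [-0.2, 0.9, 5.4]
gripper_width: 0.753
gripper_force: 30.0
```

drive_tool(
  rows=[
    {"tx": 0,"ty": 0,"tz": -1.5,"ax": 0,"ay": 0,"az": 0,"claw": 5.5},
    {"tx": 1.2,"ty": -0.1,"tz": 0,"ax": 0,"ay": 0,"az": 0,"claw": 5.5},
    {"tx": 1.2,"ty": -0.1,"tz": 0,"ax": 0,"ay": 0,"az": 0,"claw": 5.5},
    {"tx": 1.1,"ty": -0.1,"tz": 0,"ax": 0,"ay": 0,"az": 0,"claw": 5.5},
    {"tx": 0,"ty": 0,"tz": 0,"ax": 0,"ay": 0,"az": 0,"claw": 5.5},
    {"tx": 0,"ty": 0,"tz": 0,"ax": 0,"ay": 0,"az": 0,"claw": 5.5},
  ],
)

```text
time_s: 15.1
tcp_pos: [0.5994, -0.0105, 0.0333]
ee_rot: [[-0.836, 0.549, -0.0], [0.549, 0.836, -0.0], [-0.0, -0.0, -1.0]]
wrist_force: [0.6, 0.1, 0.0]
gripper_width: 0.754
gripper_force: 30.0
```

```bash
python3 go.py .6 -.0077 .0185 57
python3 - <<'E'
from look import *
im,w=shot('side');
for z in (.046,.049,.052):print('stack',find(im,w,.60,-.01,z))
E
```

```text
shift in present axes [0.11 0.27 1.48] in final axes [0.1  0.27 1.48] turn [-0.     0.    -0.005] t 15.1 w 6.56
stack None
stack (array([ 0.5912, -0.0065,  0.0498,  0.5943, -0.0087,  0.0708]), np.int32(311))
stack (array([ 0.5931, -0.0074,  0.0503,  0.5955, -0.0092,  0.0688]), np.int32(242))
```

drive_tool(
  rows=[
    {"tx": 0,"ty": 0.25,"tz": 0.6,"ax": 0,"ay": 0,"az": 0,"claw": 5.5},
    {"tx": 0,"ty": 0,"tz": 0.5,"ax": 0,"ay": 0,"az": 0,"claw": 5.5},
    {"tx": 0,"ty": 0,"tz": 0.3,"ax": 0,"ay": 0,"az": 0,"claw": 5.5},
    {"tx": 0,"ty": 0,"tz": 0,"ax": 0,"ay": 0,"az": 0,"claw": 5.5},
    {"tx": 0,"ty": 0,"tz": 0,"ax": 0,"ay": 0,"az": 0,"claw": 5.5},
    {"tx": 0,"ty": 0,"tz": 0,"ax": 0,"ay": 0,"az": 0,"claw": 7},
    {"tx": 0,"ty": 0,"tz": 0,"ax": 0,"ay": 0,"az": 0,"claw": 8.6},
    {"tx": 0,"ty": 0,"tz": 0,"ax": 0,"ay": 0,"az": 0,"claw": 8.6},
    {"tx": 0,"ty": 0,"tz": 0,"ax": 0,"ay": 0,"az": 0,"claw": 8.6},
  ],
)

```text
time_s: 15.9
tcp_pos: [0.6008, -0.0087, 0.0186]
ee_rot: [[-0.835, 0.55, -0.001], [0.55, 0.835, -0.0], [0.001, -0.001, -1.0]]
wrist_force: [-1.5, 0.0, -1.0]
gripper_width: 0.937
gripper_force: 0.0
```

drive_tool(
  rows=[
    {"tx": 0,"ty": 0,"tz": -1,"ax": 0,"ay": 0,"az": 0,"claw": 8.6},
    {"tx": 0,"ty": 0,"tz": -2,"ax": 0,"ay": 0,"az": 0,"claw": 8.6},
    {"tx": 0,"ty": 0,"tz": -2,"ax": 0,"ay": 0,"az": 0,"claw": 8.6},
    {"tx": 0,"ty": 0,"tz": -2,"ax": 0,"ay": 0,"az": 0,"claw": 8.6},
    {"tx": -0.75,"ty": -4.05,"tz": 0,"ax": 0,"ay": 0,"az": 0,"claw": 8.6},
    {"tx": -0.75,"ty": -4.05,"tz": 0,"ax": 0,"ay": 0,"az": 0,"claw": 8.6},
    {"tx": -0.75,"ty": -4.05,"tz": 0,"ax": 0,"ay": 0,"az": 0,"claw": 8.6},
    {"tx": -0.75,"ty": -4.05,"tz": 0,"ax": 0,"ay": 0,"az": 0,"claw": 8.6},
    {"tx": 0,"ty": 0,"tz": 0,"ax": 0,"ay": 0,"az": 0,"claw": 8.6},
  ],
)

```text
time_s: 16.65
tcp_pos: [0.5335, -0.1651, 0.0897]
ee_rot: [[-0.832, 0.555, -0.002], [0.555, 0.832, -0.0], [0.002, -0.001, -1.0]]
wrist_force: [1.0, 0.5, -0.9]
gripper_width: 0.991
gripper_force: 0.0
```

```bash
python3 go.py .4365 -.3976 .09 57
python3 - <<'E'
from look import *
im,w=shot('top');print('stack',find(im,w,.6,-.008,.036))
im,w=shot('side');print('stack',find(im,w,.6,-.008,.036),'plate',find(im,w,.6,-.008,.012,r=.1))
E
```

```text
shift in present axes [-4.840e+00 -2.472e+01 -1.000e-02] in final axes [ -4.53 -24.78  -0.03] turn [-0.001 -0.002 -0.013] t 16.65 w 8.62
stack None
stack (array([ 0.5976, -0.0047,  0.0362,  0.5964, -0.0069,  0.0715]), np.int32(367)) plate (array([ 0.5946,  0.0069,  0.0122,  0.5989, -0.0067,  0.1743]), np.int32(1695))
```

drive_tool(
  rows=[
    {"tx": -0.75,"ty": -4.1,"tz": 0,"ax": 0,"ay": 0,"az": 0,"claw": 8.6},
    {"tx": -0.75,"ty": -4.1,"tz": 0,"ax": 0,"ay": 0,"az": 0,"claw": 8.6},
    {"tx": -0.75,"ty": -4.1,"tz": 0,"ax": 0,"ay": 0,"az": 0,"claw": 8.6},
    {"tx": -0.75,"ty": -4.1,"tz": 0,"ax": 0,"ay": 0,"az": 0,"claw": 8.6},
    {"tx": -0.75,"ty": -4.1,"tz": 0,"ax": 0,"ay": 0,"az": 0,"claw": 8.6},
    {"tx": -0.75,"ty": -4.1,"tz": 0,"ax": 0,"ay": 0,"az": 0,"claw": 8.6},
    {"tx": 0,"ty": 0,"tz": 0,"ax": 0,"ay": 0,"az": 0,"claw": 8.6},
    {"tx": 0,"ty": 0,"tz": 0,"ax": 0,"ay": 0,"az": 0,"claw": 8.6},
  ],
)

```text
time_s: 17.42
tcp_pos: [0.4391, -0.3918, 0.0892]
ee_rot: [[-0.834, 0.552, 0.0], [0.552, 0.834, -0.0], [-0.0, 0.0, -1.0]]
wrist_force: [0.6, 0.3, -0.2]
gripper_width: 0.985
gripper_force: 0.0
```

```bash
python3 go.py .4365 -.3976 .0055 57
python3 - <<'E'
from look import *
im,w=shot('top','t4.png');print('stack',find(im,w,.6,-.008,.036),'plate',find(im,w,.6,-.008,.012,r=.1))
im,w=shot('side');print('woodB',find(im,w,.436,-.397,.0245))
E
```

```text
shift in present axes [-0.1  -0.63  8.37] in final axes [-0.09 -0.63  8.37] turn [ 0.     0.    -0.009] t 17.42 w 8.57
stack (array([ 0.5994, -0.009 ,  0.0358,  0.5999, -0.0077,  0.0668]), np.int32(685)) plate (array([ 0.598 , -0.0073,  0.0115,  0.6007, -0.0078,  0.1697]), np.int32(3676))
woodB (array([ 0.4329, -0.3941,  0.0249,  0.4319, -0.3955,  0.0735]), np.int32(222))
```

View pics/t4.png

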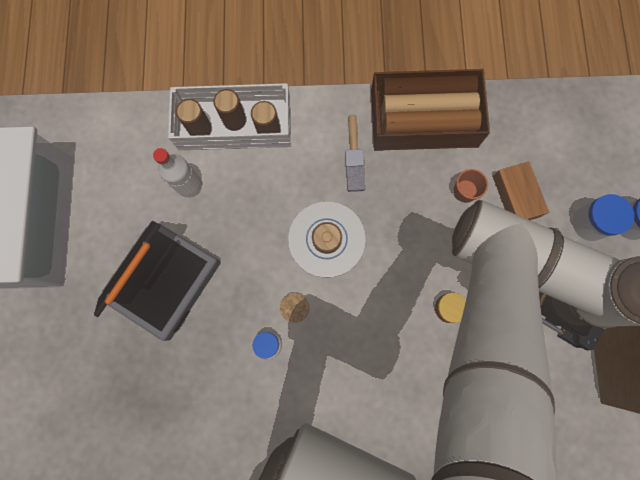

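The slice is centred in the ring at (327,238); the panel stands open; the jar is at (452,308) and corkB at (294,307). Now I grasp woodB.

drive_tool(
  rows=[
    {"tx": -0.1,"ty": -0.6,"tz": 1.5,"ax": 0,"ay": 0,"az": 0,"claw": 8.6},
    {"tx": 0,"ty": 0,"tz": 2.4,"ax": 0,"ay": 0,"az": 0,"claw": 8.6},
    {"tx": 0,"ty": 0,"tz": 2.4,"ax": 0,"ay": 0,"az": 0,"claw": 8.6},
    {"tx": 0,"ty": 0,"tz": 2.1,"ax": 0,"ay": 0,"az": 0,"claw": 8.6},
    {"tx": 0,"ty": 0,"tz": 0,"ax": 0,"ay": 0,"az": 0,"claw": 8.6},
    {"tx": 0,"ty": 0,"tz": 0,"ax": 0,"ay": 0,"az": 0,"claw": 6.9},
    {"tx": 0,"ty": 0,"tz": 0,"ax": 0,"ay": 0,"az": 0,"claw": 6.9},
    {"tx": 0,"ty": 0,"tz": 0,"ax": 0,"ay": 0,"az": 0,"claw": 5.5},
    {"tx": 0,"ty": 0,"tz": 0,"ax": 0,"ay": 0,"az": 0,"claw": 5.5},
    {"tx": 0,"ty": 0,"tz": 0,"ax": 0,"ay": 0,"az": 0,"claw": 5.5},
  ],
)

```text
time_s: 18.35
tcp_pos: [0.4376, -0.3962, 0.0066]
ee_rot: [[-0.835, 0.55, 0.002], [0.55, 0.835, -0.001], [-0.002, 0.0, -1.0]]
wrist_force: [-0.1, 2.1, 4.4]
gripper_width: 0.748
gripper_force: 30.0
```

drive_tool(
  rows=[
    {"tx": 0,"ty": 0,"tz": -1,"ax": 0,"ay": 0,"az": 0,"claw": 5.5},
    {"tx": 0,"ty": 0,"tz": -2.5,"ax": 0,"ay": 0,"az": 0,"claw": 5.5},
    {"tx": 0,"ty": 0,"tz": -2.5,"ax": 0,"ay": 0,"az": 0,"claw": 5.5},
    {"tx": 0,"ty": 0,"tz": -2,"ax": 0,"ay": 0,"az": 0,"claw": 5.5},
    {"tx": 0,"ty": 0,"tz": 0,"ax": 0,"ay": 0,"az": 0,"claw": 5.5},
    {"tx": 0,"ty": 0,"tz": 0,"ax": 0,"ay": 0,"az": 0,"claw": 5.5},
  ],
)

```text
time_s: 18.85
tcp_pos: [0.4374, -0.3964, 0.0872]
ee_rot: [[-0.835, 0.55, 0.003], [0.55, 0.835, -0.001], [-0.004, 0.001, -1.0]]
wrist_force: [-0.8, 0.0, -0.2]
gripper_width: 0.753
gripper_force: 30.0
```

```bash
python3 go.py .6 -.0077 .08 57
```

```text
shift in present axes [ 7.81 41.41  0.71] in final axes [ 7.53 41.46  0.72] turn [ 0.001  0.004 -0.007] t 18.85 w 6.55
```

drive_tool(
  rows=[
    {"tx": 0.78,"ty": 4.05,"tz": 0,"ax": 0,"ay": 0,"az": 0,"claw": 5.5},
    {"tx": 0.78,"ty": 4.05,"tz": 0,"ax": 0,"ay": 0,"az": 0,"claw": 5.5},
    {"tx": 0.78,"ty": 4.05,"tz": 0,"ax": 0,"ay": 0,"az": 0,"claw": 5.5},
    {"tx": 0.78,"ty": 4.05,"tz": 0,"ax": 0,"ay": 0,"az": 0,"claw": 5.5},
    {"tx": 0.78,"ty": 4.05,"tz": 0,"ax": 0,"ay": 0,"az": 0,"claw": 5.5},
    {"tx": 0.78,"ty": 4.05,"tz": 0,"ax": 0,"ay": 0,"az": 0,"claw": 5.5},
    {"tx": 0.78,"ty": 4.05,"tz": 0,"ax": 0,"ay": 0,"az": 0,"claw": 5.5},
    {"tx": 0.78,"ty": 4.05,"tz": 0,"ax": 0,"ay": 0,"az": 0,"claw": 5.5},
    {"tx": 0.78,"ty": 4.05,"tz": 0,"ax": 0,"ay": 0,"az": 0,"claw": 5.5},
    {"tx": 0.78,"ty": 4.05,"tz": 0,"ax": 0,"ay": 0,"az": 0,"claw": 5.5},
  ],
)

```text
time_s: 19.68
tcp_pos: [0.5936, -0.0131, 0.084]
ee_rot: [[-0.835, 0.55, -0.003], [0.55, 0.835, -0.0], [0.002, -0.002, -1.0]]
wrist_force: [1.0, -0.5, -0.7]
gripper_width: 0.752
gripper_force: 30.0
```

drive_tool(
  rows=[
    {"tx": 0,"ty": 0,"tz": 0,"ax": 0,"ay": 0,"az": 0,"claw": 5.5},
    {"tx": 0,"ty": 0,"tz": 0,"ax": 0,"ay": 0,"az": 0,"claw": 5.5},
  ],
)

```text
time_s: 19.85
tcp_pos: [0.594, -0.0128, 0.0837]
ee_rot: [[-0.837, 0.547, -0.003], [0.547, 0.837, -0.0], [0.002, -0.002, -1.0]]
wrist_force: [-0.1, -0.3, -0.9]
gripper_width: 0.751
gripper_force: 30.0
```

```bash
python3 go.py .6 -.0077 .043 57
python3 - <<'E'
from look import *
im,w=shot('side');x=im[150:300,240:440];cv2.imwrite('pics/s3.png',cv2.resize(x,None,fx=3,fy=3)[:,:,::-1]);print(find(im,w,.6,-.008,.036))
z=w[...,2];print(find(im,w,.6,-.008,.106,tol=.01))
E
```

```text
shift in present axes [-0.23  0.76  4.07] in final axes [-0.22  0.75  4.07] turn [-0.002 -0.002 -0.003] t 19.85 w 6.53
(array([ 0.5983, -0.0034,  0.0362,  0.5982, -0.005 ,  0.0725]), np.int32(324))
(array([ 0.5829, -0.0126,  0.102 ,  0.5819, -0.0122,  0.074 ]), np.int32(340))
```

View pics/s3.png

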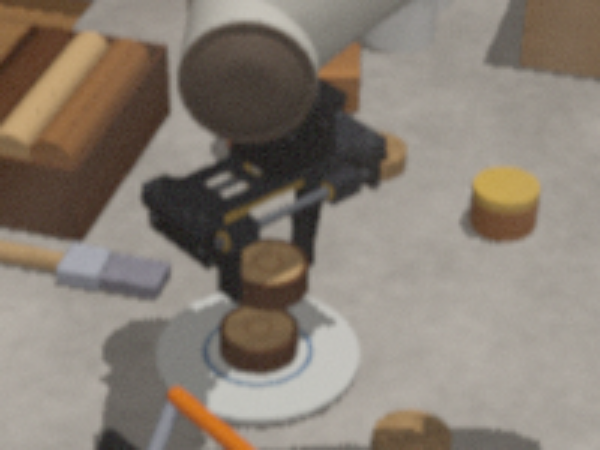

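Both slices are visible: the held one at (272,272) is level above the placed one at (258,335). Lower and release.

drive_tool(
  rows=[
    {"tx": -0.2,"ty": 0.75,"tz": 0.5,"ax": 0,"ay": 0,"az": 0,"claw": 5.5},
    {"tx": 0,"ty": 0,"tz": 1.5,"ax": 0,"ay": 0,"az": 0,"claw": 5.5},
    {"tx": 0,"ty": 0,"tz": 1.2,"ax": 0,"ay": 0,"az": 0,"claw": 5.5},
    {"tx": 0,"ty": 0,"tz": 0.6,"ax": 0,"ay": 0,"az": 0,"claw": 5.5},
    {"tx": 0,"ty": 0,"tz": 0.3,"ax": 0,"ay": 0,"az": 0,"claw": 5.5},
    {"tx": 0,"ty": 0,"tz": 0,"ax": 0,"ay": 0,"az": 0,"claw": 5.5},
    {"tx": 0,"ty": 0,"tz": 0,"ax": 0,"ay": 0,"az": 0,"claw": 5.5},
  ],
)

```text
time_s: 20.48
tcp_pos: [0.6005, -0.0102, 0.0445]
ee_rot: [[-0.835, 0.55, 0.001], [0.55, 0.835, 0.0], [-0.001, 0.0, -1.0]]
wrist_force: [0.4, 0.1, -1.3]
gripper_width: 0.754
gripper_force: 30.0
```

drive_tool(
  rows=[
    {"tx": 0,"ty": 0,"tz": 0,"ax": 0,"ay": 0,"az": 0,"claw": 7},
    {"tx": 0,"ty": 0,"tz": 0,"ax": 0,"ay": 0,"az": 0,"claw": 8.6},
    {"tx": 0,"ty": 0,"tz": 0,"ax": 0,"ay": 0,"az": 0,"claw": 8.6},
    {"tx": 0,"ty": 0,"tz": 0,"ax": 0,"ay": 0,"az": 0,"claw": 8.6},
    {"tx": 0,"ty": 0,"tz": -1,"ax": 0,"ay": 0,"az": 0,"claw": 8.6},
    {"tx": 0,"ty": 0,"tz": -2,"ax": 0,"ay": 0,"az": 0,"claw": 8.6},
    {"tx": 0,"ty": 0,"tz": -3,"ax": 0,"ay": 0,"az": 0,"claw": 8.6},
    {"tx": 0,"ty": 0,"tz": 0,"ax": 0,"ay": 0,"az": 0,"claw": 8.6},
  ],
)

```text
time_s: 21.15
tcp_pos: [0.6042, -0.0093, 0.1109]
ee_rot: [[-0.836, 0.548, 0.012], [0.548, 0.836, 0.001], [-0.009, 0.007, -1.0]]
wrist_force: [0.7, 0.2, 0.4]
gripper_width: 0.983
gripper_force: 0.0
```

```bash
python3 go.py .4528 .065 .1 57; python3 look.py corkB corkA jar
```

```text
shift in present axes [16.74 -2.09  0.92] in final axes [16.74 -2.01  1.09] turn [ 0.007  0.009 -0.004] t 21.15 w 8.56
corkB (array([0.4534, 0.0654, 0.0192, 0.4529, 0.065 , 0.062 ]), np.int32(620))
corkA (array([ 0.5812, -0.3275,  0.0195,  0.5825, -0.327 ,  0.0637]), np.int32(637))
jar (array([ 0.4427, -0.2646,  0.0443,  0.4432, -0.2641,  0.0627]), np.int32(707))
```

drive_tool(
  rows=[
    {"tx": 3.35,"ty": -0.4,"tz": 0.2,"ax": 0,"ay": 0,"az": 0,"claw": 8.6},
    {"tx": 3.35,"ty": -0.4,"tz": 0.2,"ax": 0,"ay": 0,"az": 0,"claw": 8.6},
    {"tx": 3.35,"ty": -0.4,"tz": 0.2,"ax": 0,"ay": 0,"az": 0,"claw": 8.6},
    {"tx": 3.35,"ty": -0.4,"tz": 0.2,"ax": 0,"ay": 0,"az": 0,"claw": 8.6},
    {"tx": 3.35,"ty": -0.4,"tz": 0.2,"ax": 0,"ay": 0,"az": 0,"claw": 8.6},
    {"tx": 0,"ty": 0,"tz": 2,"ax": 0,"ay": 0,"az": 0,"claw": 8.6},
    {"tx": 0,"ty": 0,"tz": 2,"ax": 0,"ay": 0,"az": 0,"claw": 8.6},
    {"tx": 0,"ty": 0,"tz": 0,"ax": 0,"ay": 0,"az": 0,"claw": 8.6},
    {"tx": 0,"ty": 0,"tz": 0,"ax": 0,"ay": 0,"az": 0,"claw": 8.6},
  ],
)

```text
time_s: 21.95
tcp_pos: [0.4487, 0.0655, 0.0538]
ee_rot: [[-0.835, 0.55, -0.002], [0.55, 0.835, -0.001], [0.001, -0.002, -1.0]]
wrist_force: [1.0, -0.1, 0.8]
gripper_width: 0.987
gripper_force: 0.0
```

```bash
python3 go.py .453 .065 .0045 57
python3 - <<'E'
from look import *
im,w=shot('top');print('stack',find(im,w,.6,-.008,.060),find(im,w,.6,-.008,.036))
im,w=shot('side');print('stack',find(im,w,.6,-.008,.060))
E
```

```text
shift in present axes [-0.39  0.21  4.93] in final axes [-0.39  0.2   4.93] turn [-0.002 -0.001 -0.006] t 21.95 w 8.58
stack (array([ 0.5995, -0.0086,  0.0596,  0.5999, -0.0095,  0.0668]), np.int32(744)) None
stack (array([ 0.5963, -0.0056,  0.0601,  0.5976, -0.0095,  0.0705]), np.int32(365))
```

Stack of two is at (0.5997,-0.009), good. I grasp corkB.

drive_tool(
  rows=[
    {"tx": -0.4,"ty": 0.2,"tz": 1,"ax": 0,"ay": 0,"az": 0,"claw": 8.6},
    {"tx": 0,"ty": 0,"tz": 2,"ax": 0,"ay": 0,"az": 0,"claw": 8.6},
    {"tx": 0,"ty": 0,"tz": 1.9,"ax": 0,"ay": 0,"az": 0,"claw": 8.6},
    {"tx": 0,"ty": 0,"tz": 0,"ax": 0,"ay": 0,"az": 0,"claw": 8.6},
    {"tx": 0,"ty": 0,"tz": 0,"ax": 0,"ay": 0,"az": 0,"claw": 6.6},
    {"tx": 0,"ty": 0,"tz": 0,"ax": 0,"ay": 0,"az": 0,"claw": 6.6},
    {"tx": 0,"ty": 0,"tz": 0,"ax": 0,"ay": 0,"az": 0,"claw": 6.6},
    {"tx": 0,"ty": 0,"tz": 0,"ax": 0,"ay": 0,"az": 0,"claw": 5},
    {"tx": 0,"ty": 0,"tz": 0,"ax": 0,"ay": 0,"az": 0,"claw": 5},
    {"tx": 0,"ty": 0,"tz": 0,"ax": 0,"ay": 0,"az": 0,"claw": 5},
  ],
)

```text
time_s: 22.88
tcp_pos: [0.4543, 0.0654, 0.006]
ee_rot: [[-0.835, 0.55, 0.002], [0.55, 0.835, 0.001], [-0.001, 0.002, -1.0]]
wrist_force: [-0.4, -0.1, 4.8]
gripper_width: 0.707
gripper_force: 30.0
```

drive_tool(
  rows=[
    {"tx": 0,"ty": 0,"tz": -1,"ax": 0,"ay": 0,"az": 0,"claw": 5},
    {"tx": 0,"ty": 0,"tz": -3,"ax": 0,"ay": 0,"az": 0,"claw": 5},
    {"tx": 0,"ty": 0,"tz": -3,"ax": 0,"ay": 0,"az": 0,"claw": 5},
    {"tx": 0,"ty": 0,"tz": -2,"ax": 0,"ay": 0,"az": 0,"claw": 5},
    {"tx": 0,"ty": 0,"tz": 0,"ax": 0,"ay": 0,"az": 0,"claw": 5},
    {"tx": 0,"ty": 0,"tz": 0,"ax": 0,"ay": 0,"az": 0,"claw": 5},
  ],
)

```text
time_s: 23.38
tcp_pos: [0.4541, 0.0655, 0.0963]
ee_rot: [[-0.835, 0.55, 0.003], [0.55, 0.835, 0.002], [-0.001, 0.003, -1.0]]
wrist_force: [-1.0, 0.1, -1.8]
gripper_width: 0.705
gripper_force: 30.0
```

```bash
python3 go.py .6 -.0077 .095 57
```

```text
shift in present axes [-16.21   1.91   0.16] in final axes [-16.22   1.8    0.13] turn [ 0.003  0.001 -0.006] t 23.38 w 6.13
```

drive_tool(
  rows=[
    {"tx": -3.25,"ty": 0.38,"tz": 0,"ax": 0,"ay": 0,"az": 0,"claw": 5},
    {"tx": -3.25,"ty": 0.38,"tz": 0,"ax": 0,"ay": 0,"az": 0,"claw": 5},
    {"tx": -3.25,"ty": 0.38,"tz": 0,"ax": 0,"ay": 0,"az": 0,"claw": 5},
    {"tx": -3.25,"ty": 0.38,"tz": 0,"ax": 0,"ay": 0,"az": 0,"claw": 5},
    {"tx": -3.25,"ty": 0.38,"tz": 0,"ax": 0,"ay": 0,"az": 0,"claw": 5},
    {"tx": 0,"ty": 0,"tz": 0,"ax": 0,"ay": 0,"az": 0,"claw": 5},
    {"tx": 0,"ty": 0,"tz": 0,"ax": 0,"ay": 0,"az": 0,"claw": 5},
    {"tx": 0,"ty": 0,"tz": 0,"ax": 0,"ay": 0,"az": 0,"claw": 5},
  ],
)

```text
time_s: 24.05
tcp_pos: [0.5982, -0.0086, 0.0932]
ee_rot: [[-0.835, 0.551, -0.004], [0.551, 0.835, -0.0], [0.003, -0.003, -1.0]]
wrist_force: [-0.7, -0.1, -1.0]
gripper_width: 0.701
gripper_force: 30.0
```

```bash
python3 go.py .6 -.0077 .066 57
python3 - <<'E'
from look import *
im,w=shot('side');x=im[130:280,240:440];cv2.imwrite('pics/s4.png',cv2.resize(x,None,fx=3,fy=3)[:,:,::-1])
E
```

```text
shift in present axes [-0.11  0.18  2.72] in final axes [-0.1   0.17  2.72] turn [-0.003 -0.003 -0.007] t 24.05 w 6.1
```

View pics/s4.png

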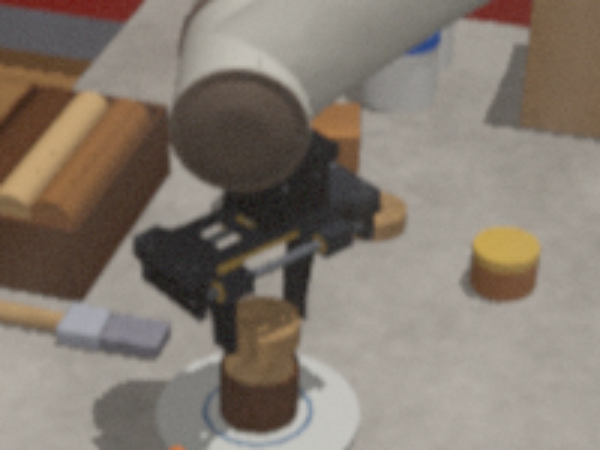

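The cork at (265,325) hangs level above the two stacked slices at (258,385). Lower and release.

drive_tool(
  rows=[
    {"tx": -0.15,"ty": 0.17,"tz": 0.8,"ax": 0,"ay": 0,"az": 0,"claw": 5},
    {"tx": 0,"ty": 0,"tz": 1.0,"ax": 0,"ay": 0,"az": 0,"claw": 5},
    {"tx": 0,"ty": 0,"tz": 0.6,"ax": 0,"ay": 0,"az": 0,"claw": 5},
    {"tx": 0,"ty": 0,"tz": 0.35,"ax": 0,"ay": 0,"az": 0,"claw": 5},
    {"tx": 0,"ty": 0,"tz": 0,"ax": 0,"ay": 0,"az": 0,"claw": 5},
    {"tx": 0,"ty": 0,"tz": 0,"ax": 0,"ay": 0,"az": 0,"claw": 5},
  ],
)

```text
time_s: 24.6
tcp_pos: [0.6019, -0.0076, 0.0674]
ee_rot: [[-0.835, 0.55, -0.0], [0.55, 0.835, -0.0], [0.0, -0.0, -1.0]]
wrist_force: [0.7, -0.3, -0.8]
gripper_width: 0.702
gripper_force: 30.0
```

drive_tool(
  rows=[
    {"tx": 0,"ty": 0,"tz": 0,"ax": 0,"ay": 0,"az": 0,"claw": 6.6},
    {"tx": 0,"ty": 0,"tz": 0,"ax": 0,"ay": 0,"az": 0,"claw": 8.6},
    {"tx": 0,"ty": 0,"tz": 0,"ax": 0,"ay": 0,"az": 0,"claw": 8.6},
    {"tx": 0,"ty": 0,"tz": 0,"ax": 0,"ay": 0,"az": 0,"claw": 8.6},
    {"tx": 0,"ty": 0,"tz": -1,"ax": 0,"ay": 0,"az": 0,"claw": 8.6},
    {"tx": 0,"ty": 0,"tz": -2,"ax": 0,"ay": 0,"az": 0,"claw": 8.6},
    {"tx": 0,"ty": 0,"tz": -2,"ax": 0,"ay": 0,"az": 0,"claw": 8.6},
    {"tx": 0,"ty": 0,"tz": 0,"ax": 0,"ay": 0,"az": 0,"claw": 8.6},
    {"tx": 0,"ty": 0,"tz": 0,"ax": 0,"ay": 0,"az": 0,"claw": 8.6},
  ],
)

```text
time_s: 25.35
tcp_pos: [0.603, -0.0075, 0.1198]
ee_rot: [[-0.835, 0.55, 0.004], [0.55, 0.835, 0.001], [-0.003, 0.003, -1.0]]
wrist_force: [-0.4, 0.4, -0.6]
gripper_width: 0.987
gripper_force: 0.0
```

```bash
python3 go.py .5817 -.3272 .11 57; python3 look.py corkA jar
```

```text
shift in present axes [-15.79 -27.88   0.94] in final axes [-15.62 -27.97   0.98] turn [ 0.003  0.003 -0.006] t 25.35 w 8.59
corkA (array([ 0.5809, -0.3272,  0.0193,  0.5808, -0.3274,  0.0639]), np.int32(632))
jar (array([ 0.4434, -0.2646,  0.0442,  0.4432, -0.2646,  0.0621]), np.int32(701))
```

drive_tool(
  rows=[
    {"tx": -1.97,"ty": -3.48,"tz": 0,"ax": 0,"ay": 0,"az": -0.006,"claw": 8.6},
    {"tx": -1.97,"ty": -3.48,"tz": 0,"ax": 0,"ay": 0,"az": 0,"claw": 8.6},
    {"tx": -1.97,"ty": -3.48,"tz": 0,"ax": 0,"ay": 0,"az": 0,"claw": 8.6},
    {"tx": -1.97,"ty": -3.48,"tz": 0,"ax": 0,"ay": 0,"az": 0,"claw": 8.6},
    {"tx": -1.97,"ty": -3.48,"tz": 0,"ax": 0,"ay": 0,"az": 0,"claw": 8.6},
    {"tx": -1.97,"ty": -3.48,"tz": 0,"ax": 0,"ay": 0,"az": 0,"claw": 8.6},
    {"tx": -1.97,"ty": -3.48,"tz": 0,"ax": 0,"ay": 0,"az": 0,"claw": 8.6},
    {"tx": -1.97,"ty": -3.48,"tz": 0,"ax": 0,"ay": 0,"az": 0,"claw": 8.6},
    {"tx": 0,"ty": 0,"tz": 2,"ax": 0,"ay": 0,"az": 0,"claw": 8.6},
    {"tx": 0,"ty": 0,"tz": 2,"ax": 0,"ay": 0,"az": 0,"claw": 8.6},
  ],
)

```text
time_s: 26.23
tcp_pos: [0.5817, -0.33, 0.077]
ee_rot: [[-0.836, 0.549, 0.001], [0.549, 0.836, -0.0], [-0.001, 0.0, -1.0]]
wrist_force: [0.1, 0.2, -0.0]
gripper_width: 0.985
gripper_force: 0.0
```

drive_tool(
  rows=[
    {"tx": 0,"ty": 0,"tz": 1,"ax": 0,"ay": 0,"az": 0,"claw": 8.6},
    {"tx": 0,"ty": 0,"tz": 0,"ax": 0,"ay": 0,"az": 0,"claw": 8.6},
    {"tx": 0,"ty": 0,"tz": 0,"ax": 0,"ay": 0,"az": 0,"claw": 8.6},
  ],
)

```text
time_s: 26.48
tcp_pos: [0.582, -0.3267, 0.0669]
ee_rot: [[-0.839, 0.544, -0.002], [0.544, 0.839, 0.0], [0.002, -0.001, -1.0]]
wrist_force: [1.3, -0.4, -0.2]
gripper_width: 0.99
gripper_force: 0.0
```

```bash
python3 go.py .5815 -.3272 .0055 57
python3 - <<'E'
from look import *
im,w=shot('top');print('stack',find(im,w,.6,-.008,.080),find(im,w,.6,-.008,.060))
im,w=shot('side');print('corkA',find(im,w,.5815,-.327,.0195))
E
```

```text
shift in present axes [-0.   -0.06  6.14] in final axes [ 0.01 -0.07  6.14] turn [-0.001 -0.002  0.001] t 26.48 w 8.61
stack (array([ 0.6002, -0.0065,  0.0794,  0.6007, -0.0078,  0.0629]), np.int32(654)) None
corkA (array([ 0.5801, -0.3221,  0.0202,  0.582 , -0.3261,  0.0704]), np.int32(200))
```

drive_tool(
  rows=[
    {"tx": 0,"ty": -0.05,"tz": 2.2,"ax": 0,"ay": 0,"az": 0,"claw": 8.6},
    {"tx": 0,"ty": 0,"tz": 2.2,"ax": 0,"ay": 0,"az": 0,"claw": 8.6},
    {"tx": 0,"ty": 0,"tz": 1.7,"ax": 0,"ay": 0,"az": 0,"claw": 8.6},
    {"tx": 0,"ty": 0,"tz": 0,"ax": 0,"ay": 0,"az": 0,"claw": 8.6},
    {"tx": 0,"ty": 0,"tz": 0,"ax": 0,"ay": 0,"az": 0,"claw": 6.6},
    {"tx": 0,"ty": 0,"tz": 0,"ax": 0,"ay": 0,"az": 0,"claw": 6.6},
    {"tx": 0,"ty": 0,"tz": 0,"ax": 0,"ay": 0,"az": 0,"claw": 6.6},
    {"tx": 0,"ty": 0,"tz": 0,"ax": 0,"ay": 0,"az": 0,"claw": 5},
    {"tx": 0,"ty": 0,"tz": 0,"ax": 0,"ay": 0,"az": 0,"claw": 5},
    {"tx": 0,"ty": 0,"tz": 0,"ax": 0,"ay": 0,"az": 0,"claw": 5},
  ],
)

```text
time_s: 27.42
tcp_pos: [0.5828, -0.3276, 0.008]
ee_rot: [[-0.839, 0.545, 0.002], [0.545, 0.839, -0.001], [-0.002, 0.0, -1.0]]
wrist_force: [-0.3, 0.3, 3.9]
gripper_width: 0.704
gripper_force: 30.0
```

drive_tool(
  rows=[
    {"tx": 0,"ty": 0,"tz": -1,"ax": 0,"ay": 0,"az": 0,"claw": 5},
    {"tx": 0,"ty": 0,"tz": -3,"ax": 0,"ay": 0,"az": 0,"claw": 5},
    {"tx": 0,"ty": 0,"tz": -3,"ax": 0,"ay": 0,"az": 0,"claw": 5},
    {"tx": 0,"ty": 0,"tz": -3,"ax": 0,"ay": 0,"az": 0,"claw": 5},
    {"tx": 0,"ty": 0,"tz": -1,"ax": 0,"ay": 0,"az": 0,"claw": 5},
    {"tx": 0,"ty": 0,"tz": 0,"ax": 0,"ay": 0,"az": 0,"claw": 5},
    {"tx": 0,"ty": 0,"tz": 0,"ax": 0,"ay": 0,"az": 0,"claw": 5},
  ],
)

```text
time_s: 28.0
tcp_pos: [0.5817, -0.3272, 0.1167]
ee_rot: [[-0.838, 0.545, 0.0], [0.545, 0.838, 0.001], [-0.0, 0.001, -1.0]]
wrist_force: [-0.4, -0.1, -1.8]
gripper_width: 0.704
gripper_force: 30.0
```

```bash
python3 go.py .6 -.0077 .115 57
```

```text
shift in present axes [15.88 27.78  0.19] in final axes [15.86 27.79  0.17] turn [ 0.001  0.    -0.001] t 28.0 w 6.12
```

drive_tool(
  rows=[
    {"tx": 1.98,"ty": 3.5,"tz": 0,"ax": 0,"ay": 0,"az": 0,"claw": 5},
    {"tx": 1.98,"ty": 3.5,"tz": 0,"ax": 0,"ay": 0,"az": 0,"claw": 5},
    {"tx": 1.98,"ty": 3.5,"tz": 0,"ax": 0,"ay": 0,"az": 0,"claw": 5},
    {"tx": 1.98,"ty": 3.5,"tz": 0,"ax": 0,"ay": 0,"az": 0,"claw": 5},
    {"tx": 1.98,"ty": 3.5,"tz": 0,"ax": 0,"ay": 0,"az": 0,"claw": 5},
    {"tx": 1.98,"ty": 3.5,"tz": 0,"ax": 0,"ay": 0,"az": 0,"claw": 5},
    {"tx": 1.98,"ty": 3.5,"tz": 0,"ax": 0,"ay": 0,"az": 0,"claw": 5},
    {"tx": 1.98,"ty": 3.5,"tz": 0,"ax": 0,"ay": 0,"az": 0,"claw": 5},
    {"tx": 0,"ty": 0,"tz": 0,"ax": 0,"ay": 0,"az": 0,"claw": 5},
    {"tx": 0,"ty": 0,"tz": 0,"ax": 0,"ay": 0,"az": 0,"claw": 5},
  ],
)

```text
time_s: 28.83
tcp_pos: [0.6004, -0.0042, 0.1143]
ee_rot: [[-0.841, 0.542, -0.005], [0.542, 0.841, -0.001], [0.004, -0.003, -1.0]]
wrist_force: [-0.3, -1.5, -0.1]
gripper_width: 0.701
gripper_force: 30.0
```

```bash
python3 go.py .6 -.0077 .088 57
python3 - <<'E'
from look import *
im,w=shot('side');x=im[110:280,240:440];cv2.imwrite('pics/s5.png',cv2.resize(x,None,fx=3,fy=3)[:,:,::-1])
E
```

```text
shift in present axes [-0.17 -0.31  2.63] in final axes [-0.16 -0.32  2.63] turn [-0.003 -0.003  0.003] t 28.83 w 6.1
```

View pics/s5.png

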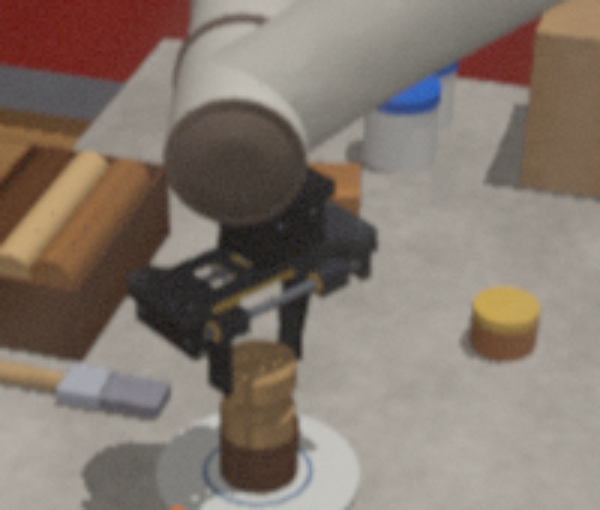

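The second cork at (263,370) is level above the first, on the slices at (258,440). Lower and release.

drive_tool(
  rows=[
    {"tx": -0.15,"ty": -0.3,"tz": 0.8,"ax": 0,"ay": 0,"az": 0,"claw": 5},
    {"tx": 0,"ty": 0,"tz": 1.0,"ax": 0,"ay": 0,"az": 0,"claw": 5},
    {"tx": 0,"ty": 0,"tz": 0.6,"ax": 0,"ay": 0,"az": 0,"claw": 5},
    {"tx": 0,"ty": 0,"tz": 0.35,"ax": 0,"ay": 0,"az": 0,"claw": 5},
    {"tx": 0,"ty": 0,"tz": 0,"ax": 0,"ay": 0,"az": 0,"claw": 5},
    {"tx": 0,"ty": 0,"tz": 0,"ax": 0,"ay": 0,"az": 0,"claw": 5},
  ],
)

```text
time_s: 29.38
tcp_pos: [0.6012, -0.0105, 0.0886]
ee_rot: [[-0.838, 0.546, -0.001], [0.546, 0.838, -0.0], [0.0, -0.0, -1.0]]
wrist_force: [-1.1, 0.3, -0.3]
gripper_width: 0.701
gripper_force: 30.0
```

drive_tool(
  rows=[
    {"tx": 0,"ty": 0,"tz": 0,"ax": 0,"ay": 0,"az": 0,"claw": 6.6},
    {"tx": 0,"ty": 0,"tz": 0,"ax": 0,"ay": 0,"az": 0,"claw": 8.6},
    {"tx": 0,"ty": 0,"tz": 0,"ax": 0,"ay": 0,"az": 0,"claw": 8.6},
    {"tx": 0,"ty": 0,"tz": 0,"ax": 0,"ay": 0,"az": 0,"claw": 8.6},
    {"tx": 0,"ty": 0,"tz": -1,"ax": 0,"ay": 0,"az": 0,"claw": 8.6},
    {"tx": 0,"ty": 0,"tz": -2,"ax": 0,"ay": 0,"az": 0,"claw": 8.6},
    {"tx": 0,"ty": 0,"tz": -2,"ax": 0,"ay": 0,"az": 0,"claw": 8.6},
    {"tx": 0,"ty": 0,"tz": 0,"ax": 0,"ay": 0,"az": 0,"claw": 8.6},
    {"tx": 0,"ty": 0,"tz": 0,"ax": 0,"ay": 0,"az": 0,"claw": 8.6},
  ],
)

```text
time_s: 30.13
tcp_pos: [0.6024, -0.0094, 0.1413]
ee_rot: [[-0.839, 0.545, 0.004], [0.545, 0.839, 0.001], [-0.003, 0.003, -1.0]]
wrist_force: [-0.9, -0.4, -1.3]
gripper_width: 0.983
gripper_force: 0.0
```

```bash
python3 go.py .443 -.2644 .11 57; python3 look.py jar
```

```text
shift in present axes [ -0.52 -30.08   3.04] in final axes [ -0.52 -30.07   3.13] turn [ 0.003  0.003 -0.   ] t 30.13 w 8.55
jar (array([ 0.444 , -0.2644,  0.0442,  0.443 , -0.2647,  0.0618]), np.int32(679))
```

drive_tool(
  rows=[
    {"tx": -0.06,"ty": -3.76,"tz": 0,"ax": 0,"ay": 0,"az": 0,"claw": 8.6},
    {"tx": -0.06,"ty": -3.76,"tz": 0,"ax": 0,"ay": 0,"az": 0,"claw": 8.6},
    {"tx": -0.06,"ty": -3.76,"tz": 0,"ax": 0,"ay": 0,"az": 0,"claw": 8.6},
    {"tx": -0.06,"ty": -3.76,"tz": 0.5,"ax": 0,"ay": 0,"az": 0,"claw": 8.6},
    {"tx": -0.06,"ty": -3.76,"tz": 1,"ax": 0,"ay": 0,"az": 0,"claw": 8.6},
    {"tx": -0.06,"ty": -3.76,"tz": 1,"ax": 0,"ay": 0,"az": 0,"claw": 8.6},
    {"tx": -0.06,"ty": -3.76,"tz": 1,"ax": 0,"ay": 0,"az": 0,"claw": 8.6},
    {"tx": -0.06,"ty": -3.76,"tz": 1,"ax": 0,"ay": 0,"az": 0,"claw": 8.6},
    {"tx": 0,"ty": 0,"tz": 1,"ax": 0,"ay": 0,"az": 0,"claw": 8.6},
    {"tx": 0,"ty": 0,"tz": 0,"ax": 0,"ay": 0,"az": 0,"claw": 8.6},
  ],
)

```text
time_s: 31.02
tcp_pos: [0.4383, -0.2653, 0.0816]
ee_rot: [[-0.836, 0.549, -0.006], [0.549, 0.836, 0.002], [0.006, -0.001, -1.0]]
wrist_force: [0.3, 0.6, -0.3]
gripper_width: 0.985
gripper_force: 0.0
```

drive_tool(
  rows=[
    {"tx": 0,"ty": 0,"tz": 0,"ax": 0,"ay": 0,"az": 0,"claw": 8.6},
    {"tx": 0,"ty": 0,"tz": 0,"ax": 0,"ay": 0,"az": 0,"claw": 8.6},
  ],
)

```text
time_s: 31.18
tcp_pos: [0.4423, -0.264, 0.0843]
ee_rot: [[-0.839, 0.544, 0.0], [0.544, 0.839, -0.0], [-0.0, -0.0, -1.0]]
wrist_force: [-0.4, 0.1, 0.5]
gripper_width: 0.986
gripper_force: 0.0
```

```bash
python3 go.py .443 -.2644 .009 57
python3 - <<'E'
from look import *
im,w=shot('top');print('stack',find(im,w,.6,-.008,.10),find(im,w,.6,-.008,.08))
im,w=shot('side');print('stack',find(im,w,.6,-.008,.10),'jar',find(im,w,.443,-.264,.0446))
E
```

```text
shift in present axes [-0.08  0.01  7.53] in final axes [-0.08  0.01  7.53] turn [-0.     0.     0.001] t 31.18 w 8.58
stack (array([ 0.5999, -0.01  ,  0.0993,  0.6003, -0.0102,  0.0625]), np.int32(712)) None
stack (array([ 0.5973, -0.0065,  0.1   ,  0.5995, -0.0083,  0.069 ]), np.int32(351)) jar (array([ 0.4414, -0.2607,  0.045 ,  0.4424, -0.2638,  0.0683]), np.int32(235))
```

drive_tool(
  rows=[
    {"tx": -0.05,"ty": 0,"tz": 2.0,"ax": 0,"ay": 0,"az": 0,"claw": 8.6},
    {"tx": 0,"ty": 0,"tz": 2,"ax": 0,"ay": 0,"az": 0,"claw": 8.6},
    {"tx": 0,"ty": 0,"tz": 2,"ax": 0,"ay": 0,"az": 0,"claw": 8.6},
    {"tx": 0,"ty": 0,"tz": 1.5,"ax": 0,"ay": 0,"az": 0,"claw": 8.6},
    {"tx": 0,"ty": 0,"tz": 0,"ax": 0,"ay": 0,"az": 0,"claw": 8.6},
    {"tx": 0,"ty": 0,"tz": 0,"ax": 0,"ay": 0,"az": 0,"claw": 6.6},
    {"tx": 0,"ty": 0,"tz": 0,"ax": 0,"ay": 0,"az": 0,"claw": 6.6},
    {"tx": 0,"ty": 0,"tz": 0,"ax": 0,"ay": 0,"az": 0,"claw": 5},
    {"tx": 0,"ty": 0,"tz": 0,"ax": 0,"ay": 0,"az": 0,"claw": 5},
    {"tx": 0,"ty": 0,"tz": 0,"ax": 0,"ay": 0,"az": 0,"claw": 5},
  ],
)

```text
time_s: 32.12
tcp_pos: [0.4427, -0.2649, 0.0102]
ee_rot: [[-0.839, 0.545, 0.002], [0.545, 0.839, -0.0], [-0.002, 0.001, -1.0]]
wrist_force: [0.4, 2.8, 3.3]
gripper_width: 0.704
gripper_force: 30.0
```

drive_tool(
  rows=[
    {"tx": 0,"ty": 0,"tz": -1,"ax": 0,"ay": 0,"az": 0,"claw": 5},
    {"tx": 0,"ty": 0,"tz": -3,"ax": 0,"ay": 0,"az": 0,"claw": 5},
    {"tx": 0,"ty": 0,"tz": -3,"ax": 0,"ay": 0,"az": 0,"claw": 5},
    {"tx": 0,"ty": 0,"tz": -3,"ax": 0,"ay": 0,"az": 0,"claw": 5},
    {"tx": 0,"ty": 0,"tz": -3,"ax": 0,"ay": 0,"az": 0,"claw": 5},
    {"tx": 0,"ty": 0,"tz": -1,"ax": 0,"ay": 0,"az": 0,"claw": 5},
    {"tx": 0,"ty": 0,"tz": 0,"ax": 0,"ay": 0,"az": 0,"claw": 5},
    {"tx": 0,"ty": 0,"tz": 0,"ax": 0,"ay": 0,"az": 0,"claw": 5},
  ],
)

```text
time_s: 32.78
tcp_pos: [0.4412, -0.2644, 0.1488]
ee_rot: [[-0.838, 0.546, -0.0], [0.546, 0.838, 0.001], [0.001, 0.001, -1.0]]
wrist_force: [0.4, -0.2, -2.5]
gripper_width: 0.705
gripper_force: 30.0
```

```bash
python3 go.py .6 -.0085 .149 57
```

```text
shift in present axes [ 0.65 30.11  0.  ] in final axes [ 6.200e-01  3.011e+01 -2.000e-02] turn [ 0.001 -0.001 -0.001] t 32.78 w 6.14
```

drive_tool(
  rows=[
    {"tx": 0.08,"ty": 3.35,"tz": 0,"ax": 0,"ay": 0,"az": 0,"claw": 5},
    {"tx": 0.08,"ty": 3.35,"tz": 0,"ax": 0,"ay": 0,"az": 0,"claw": 5},
    {"tx": 0.08,"ty": 3.35,"tz": 0,"ax": 0,"ay": 0,"az": 0,"claw": 5},
    {"tx": 0.08,"ty": 3.35,"tz": 0,"ax": 0,"ay": 0,"az": 0,"claw": 5},
    {"tx": 0.08,"ty": 3.35,"tz": 0,"ax": 0,"ay": 0,"az": 0,"claw": 5},
    {"tx": 0.08,"ty": 3.35,"tz": 0,"ax": 0,"ay": 0,"az": 0,"claw": 5},
    {"tx": 0.08,"ty": 3.35,"tz": 0,"ax": 0,"ay": 0,"az": 0,"claw": 5},
    {"tx": 0.06,"ty": 3.35,"tz": 0,"ax": 0,"ay": 0,"az": 0,"claw": 5},
    {"tx": 0,"ty": 3.3,"tz": 0,"ax": 0,"ay": 0,"az": 0,"claw": 5},
    {"tx": 0,"ty": 0,"tz": 0,"ax": 0,"ay": 0,"az": 0,"claw": 5},
  ],
)

```text
time_s: 33.62
tcp_pos: [0.6026, -0.0048, 0.1457]
ee_rot: [[-0.841, 0.541, -0.002], [0.541, 0.841, -0.0], [0.002, -0.001, -1.0]]
wrist_force: [0.7, -0.8, -2.7]
gripper_width: 0.706
gripper_force: 30.0
```

drive_tool(
  rows=[
    {"tx": 0,"ty": 0,"tz": 0,"ax": 0,"ay": 0,"az": 0,"claw": 5},
    {"tx": 0,"ty": 0,"tz": 0,"ax": 0,"ay": 0,"az": 0,"claw": 5},
  ],
)

```text
time_s: 33.78
tcp_pos: [0.599, -0.0092, 0.1465]
ee_rot: [[-0.839, 0.545, -0.006], [0.545, 0.839, -0.001], [0.004, -0.004, -1.0]]
wrist_force: [-0.2, 0.8, -2.1]
gripper_width: 0.707
gripper_force: 30.0
```

```bash
python3 go.py .6 -.0085 .110 57
python3 - <<'E'
from look import *
im,w=shot('side');x=im[80:280,240:440];cv2.imwrite('pics/s6.png',cv2.resize(x,None,fx=3,fy=3)[:,:,::-1])
E
```

```text
shift in present axes [-0.06  0.13  3.65] in final axes [-0.04  0.11  3.65] turn [-0.004 -0.004 -0.   ] t 33.78 w 6.15
```

View pics/s6.png

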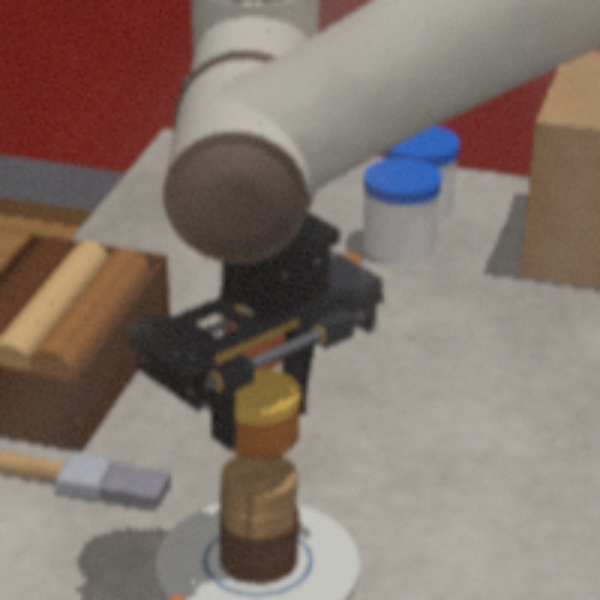

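The jar at (267,415) hangs upright above the straight stack at (258,515). Lower, settle and release.

drive_tool(
  rows=[
    {"tx": 0,"ty": 0.1,"tz": 1.0,"ax": 0,"ay": 0,"az": 0,"claw": 5},
    {"tx": 0,"ty": 0,"tz": 1.2,"ax": 0,"ay": 0,"az": 0,"claw": 5},
    {"tx": 0,"ty": 0,"tz": 0.8,"ax": 0,"ay": 0,"az": 0,"claw": 5},
    {"tx": 0,"ty": 0,"tz": 0.5,"ax": 0,"ay": 0,"az": 0,"claw": 5},
    {"tx": 0,"ty": 0,"tz": 0.2,"ax": 0,"ay": 0,"az": 0,"claw": 5},
    {"tx": 0,"ty": 0,"tz": 0,"ax": 0,"ay": 0,"az": 0,"claw": 5},
    {"tx": 0,"ty": 0,"tz": 0,"ax": 0,"ay": 0,"az": 0,"claw": 5},
    {"tx": 0,"ty": 0,"tz": 0,"ax": 0,"ay": 0,"az": 0,"claw": 5},
  ],
)

```text
time_s: 34.5
tcp_pos: [0.6017, -0.0082, 0.1128]
ee_rot: [[-0.839, 0.545, 0.001], [0.545, 0.839, 0.0], [-0.001, 0.001, -1.0]]
wrist_force: [0.7, -0.1, -2.3]
gripper_width: 0.708
gripper_force: 30.0
```

```bash
python3 go.py .6 -.0085 .110 57; python3 -c "
from h import *
print(sense()['wrist_force'])"
```

```text
shift in present axes [ 0.12 -0.12  0.28] in final axes [ 0.12 -0.12  0.28] turn [ 0.001  0.001 -0.   ] t 34.5 w 6.16
[ 0.65418757 -0.07568671 -2.34111699]
```

drive_tool(
  rows=[
    {"tx": 0.1,"ty": -0.1,"tz": 0.15,"ax": 0,"ay": 0,"az": 0,"claw": 5},
    {"tx": 0,"ty": 0,"tz": 0.15,"ax": 0,"ay": 0,"az": 0,"claw": 5},
    {"tx": 0,"ty": 0,"tz": 0,"ax": 0,"ay": 0,"az": 0,"claw": 5},
    {"tx": 0,"ty": 0,"tz": 0,"ax": 0,"ay": 0,"az": 0,"claw": 5},
  ],
)

```text
time_s: 34.83
tcp_pos: [0.6003, -0.0085, 0.1102]
ee_rot: [[-0.839, 0.544, 0.001], [0.544, 0.839, -0.0], [-0.001, 0.001, -1.0]]
wrist_force: [-0.9, 0.3, 4.0]
gripper_width: 0.71
gripper_force: 30.0
```

Contact. Release, rise and check.

drive_tool(
  rows=[
    {"tx": 0,"ty": 0,"tz": 0,"ax": 0,"ay": 0,"az": 0,"claw": 6.6},
    {"tx": 0,"ty": 0,"tz": 0,"ax": 0,"ay": 0,"az": 0,"claw": 8.6},
    {"tx": 0,"ty": 0,"tz": 0,"ax": 0,"ay": 0,"az": 0,"claw": 8.6},
    {"tx": 0,"ty": 0,"tz": 0,"ax": 0,"ay": 0,"az": 0,"claw": 8.6},
    {"tx": 0,"ty": 0,"tz": -1,"ax": 0,"ay": 0,"az": 0,"claw": 8.6},
    {"tx": 0,"ty": 0,"tz": -2,"ax": 0,"ay": 0,"az": 0,"claw": 8.6},
    {"tx": 0,"ty": 0,"tz": -3,"ax": 0,"ay": 0,"az": 0,"claw": 8.6},
    {"tx": 0,"ty": 0,"tz": -3,"ax": 0,"ay": 0,"az": 0,"claw": 8.6},
    {"tx": 0,"ty": 0,"tz": -1,"ax": 0,"ay": 0,"az": 0,"claw": 8.6},
    {"tx": 0,"ty": 0,"tz": 0,"ax": 0,"ay": 0,"az": 0,"claw": 8.6},
  ],
)

```text
time_s: 35.67
tcp_pos: [0.6019, -0.0083, 0.2136]
ee_rot: [[-0.839, 0.544, 0.008], [0.545, 0.839, 0.001], [-0.006, 0.006, -1.0]]
wrist_force: [0.4, -0.1, 0.4]
gripper_width: 0.987
gripper_force: 0.0
```

drive_tool(
  rows=[
    {"tx": 0,"ty": -3.5,"tz": 0,"ax": 0,"ay": 0,"az": 0,"claw": 8.6},
    {"tx": 0,"ty": -3.5,"tz": 0,"ax": 0,"ay": 0,"az": 0,"claw": 8.6},
    {"tx": 0,"ty": -3.5,"tz": 0,"ax": 0,"ay": 0,"az": 0,"claw": 8.6},
    {"tx": 0,"ty": -3.5,"tz": 0,"ax": 0,"ay": 0,"az": 0,"claw": 8.6},
    {"tx": 0,"ty": -3.5,"tz": 0,"ax": 0,"ay": 0,"az": 0,"claw": 8.6},
    {"tx": 0,"ty": -3.5,"tz": 0,"ax": 0,"ay": 0,"az": 0,"claw": 8.6},
    {"tx": 0,"ty": -3.5,"tz": 0,"ax": 0,"ay": 0,"az": 0,"claw": 8.6},
    {"tx": 0,"ty": -3.5,"tz": 0,"ax": 0,"ay": 0,"az": 0,"claw": 8.6},
    {"tx": 0,"ty": 0,"tz": 0,"ax": 0,"ay": 0,"az": 0,"claw": 8.6},
    {"tx": 0,"ty": 0,"tz": 0,"ax": 0,"ay": 0,"az": 0,"claw": 8.6},
  ],
)

```text
time_s: 36.5
tcp_pos: [0.4456, -0.2443, 0.2081]
ee_rot: [[-0.837, 0.548, -0.002], [0.548, 0.837, 0.001], [0.002, -0.0, -1.0]]
wrist_force: [-0.9, 0.1, 0.4]
gripper_width: 0.986
gripper_force: 0.0
```

Run:
```python
from look import *
im,w=shot('top');print('jar',find(im,w,.6,-.008,.145))
n=np.array([.546,.838]);c=np.array([.5591,.4117])
s=(w[...,:2]-c)@n; l=(w[...,:2]-c)@np.array([n[1],-n[0]]);z=w[...,2]
m=(s>-.095)&(s<-.015)&(np.abs(l)<.08)&(z>.09)&(z<.25)
p=np.polyfit(z[m],s[m],1);r=np.abs(np.polyval(p,z)-s)<.006;p=np.polyfit(z[m&r],s[m&r],1);print('panel deg',m.sum(),np.degrees(np.arctan2(-1,p[0]))%180)
b=im[150:320,90:400];b=cv2.resize(b,None,fx=1.8,fy=1.8)
im,w=shot('side');print('jar',find(im,w,.6,-.008,.145))
a=cv2.resize(im[150:400,180:440],None,fx=2.2,fy=2.2);b=b[:, :];h=max(a.shape[0],b.shape[0])
cv2.imwrite('pics/f.png',a[:,:,::-1])
```

```text
jar (array([ 0.5994, -0.0088,  0.1444,  0.5998, -0.0092,  0.0624]), np.int32(768))
panel deg 683 61.62938162991746
jar (array([ 0.5971, -0.0054,  0.145 ,  0.5976, -0.0076,  0.066 ]), np.int32(343))
```

View pics/f.png

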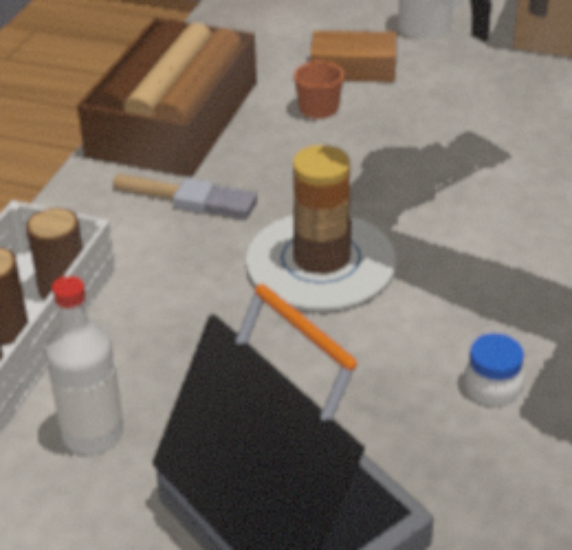

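The stack of two slices, two corks and the jar stands straight at (322,210) on the plate. The panel is open at about 61 degrees and the bystanders are in place. I hand it in.

```bash
python3 -c "
from h import *
print(finish_job())"
```

```text
the job is handed in; nothing more can be done
None
```

The job is handed in, with no verdict returned: the panel measures about 61.6° open, two wood slices, two cork discs and the jar stand within about 2 mm of the plate centre, and the bystanders look unmoved; one slice was knocked about 36 mm aside mid-run and I re-centred it.

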